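# Set out the gilding place

### The arm

A 6-joint arm with a two-finger parallel gripper is mounted at the origin on the work surface. World frame = base frame: x ahead of the robot, y to its left, z up, the work surface at z = 0. Lengths are in m, angles in rad, forces in N, time in s.
With the tool pointing down it reaches from about 0.225 to 0.875 m from the base axis. Payload 3.4 kg.
Tool frame: the origin (TCP) lies midway between the tips of the shut fingers; the grasp point (between the pads) lies 19 mm behind it (manip.grasp_offset is the distance from the TCP to the grasp point, in m); x points along the fingers, y is the direction in which the jaws open and shut, and the axes are right-handed (so a half turn about x gives the same grasp; the last joint's range is limited). The gripper opens to 85 mm and grips with 20 to 120 N. Pads are 22 mm wide; open, the fingers measure 114 mm over their backs; the gripper's body (76 mm by 85 mm) begins 54 mm behind the grasp point. The pads swing forward as they close: fully open they stand 13 mm farther back than shut.
Start: joints at [-1.342, 0.276, 1.505, -0, 1.361, -0.121], TCP at [0.197, -0.54, 0.231] pointing down, gripper open.
Joint ranges: [-2.89, 2.89], [-0.75, 2.08], [0.22, 2.7], [-1.18, 4.32], [0.11, 2.71], [-2.7, 2.7]. Speed limits (rad/s): [2.57, 2.57, 3.14, 3.14, 3.14, 3.14].

### API

Orientations are given as a unit quaternion [w, x, y, z].
In Python, from rig import manip gives the robot as it stands.
- The arm moves only by the shell command python3 -m creep 'ROWS' [OPENING] [FORCE]. ROWS is a JSON object of lists of equal length, an entry for each row: "delta_pos": the shift along the tool's x, y, z in cm, a list of three; "dr": the turn, a rotation vector about the tool's x, y, z in rad, a list of three. In form: {"delta_pos": [[dx, dy, dz], ...], "dr": [[rx, ry, rz], ...]}. A call has 1 to 10 rows; each row is the pose to reach, as a shift and turn from the pose commanded when the call began, along the tool's axes at that moment; what a row does not reach only later rows make up. A row lasts 1/10 s, in which the tool goes at most 50 mm and 8.59 degrees, less where a joint would pass 70% of its speed; a pose out of reach is approached as far as the arm can. A call with a gripper value outside its range is refused whole. OPENING is the opening, from -1 (shut) to 1 (fully open), set as the call begins (- or left out, the last holds). The fingers move at their own pace and stop on an object; FORCE is the grip in N (left out, the last holds). Time passes only in rows, so rows that repeat a pose let the fingers close. It gives the time, the measured TCP pose, the force and the opening at its end, in the units of the state.
- manip.get_state(): the state, without advancing time (a new reading comes with each control period).
- manip.get_image(name): name is "scene" or "side" or "wrist"; returns a dict with "pixels" (480x640x3 uint8, blue, green, red), "depth" (480x640 float32, m along the optical axis (not along the pixel's ray), 0 where there is no reading), "intrinsics" (3x3 intrinsics, pixels), "rvec" (rotation vector, rad) and "tvec" (3), from world to camera coordinates, as OpenCV has them. Camera axes: x right, y down, z forward; pixel columns grow to the right and rows downward; lengths in m; the calibration is good to about 2 mm. A picture is of the moment at which its call begins.
- manip.sign_off(): hands the job in, once; it reports no verdict.
The state is a dict: "clock": time; "qpos": joint angles; "qd": joint speeds; "effort": joint torques, N m; "position": TCP position; "ee_rot": TCP orientation; "contact_force": force on the tool from outside, world axes, zero at the start; "moment": the same for the moment, N m; "width": finger opening in m.
Only numpy, scipy, OpenCV 4.12 (cv2) and the standard library are available. Lean on these libraries where they do the work, as an engineer would, in place of code of your own. Each camera call takes 0.05 s, during which the arm holds its last target. There are 200 camera calls.

### The job

Set out the place for gilding: switch off the desk fan by pressing its wide key right down (not the speed keys) before you bring the leaf, then slide the plate of leaf booklets over the table, never lifting or tipping it, until its rim is up against the long edge of the panel that faces it, level with the middle of that edge. Pull every brush straight up out of the light drying stand, so that the stand neither tips nor lifts, and stand it handle down in the wooden brush caddy. Leave the jar and the tin standing, and the stand and caddy upright.

Things in the scene. Friction and masses are not known exactly. Their poses are not given: they have to be found in the camera images.
- off_key (a joint): the fan's off key, how far it is pressed: 0 up, 0.010 m fully down. The wide one of three white keys in a row on the foot of a white desk fan. Sprung: about 1.8 N starts it, 5.3 N holds it fully down; it comes back up when let go
- off_key_top (a point): centre of the off key's top face, 44 mm above the table when up; the face is 34 mm (x, across the row) by 40 mm (y, along the row), the point's axes turn with the fan. The fan's guard (170 mm across, up to 290 mm above the table) begins 95 mm behind this point (+x of the point); the next key's edge is 34 mm from this point along -y
- low_key (a joint): press of the slow-speed key (22 mm wide, 45 mm from the off key's centre along the row), 0 up to 0.010 m; not to be pressed
- high_key (a joint): press of the fast-speed key (22 mm wide, at the far end of the row from the off key), 0 up to 0.010 m; not to be pressed
- fan: the white desk fan, stands fast. Origin: under the centre of its foot (220 mm deep in x, 180 mm wide in y, 30 mm high); its front with the keys looks to its -x
- stand: light loose plywood drying stand, about 90 g, 60 mm (x) by 226 mm (y), 76 mm high; origin at the centre of its underside, z up. Two tiers with five 13 mm square holes in a row along its y at -90, -45, 0, 45 and 90 mm (x = 0); the brushes stand in them with their feet on the foot board 6 mm above the table, so a foot must rise 70 mm to be clear of the top tier. Some holes are empty when fewer than five brushes are there
- brush_mop: a gilder's brush with a round bulging mop head, standing in the drying stand, hair up, leaning at most 5 degrees; one of three to five brushes (None if not there today). Origin: centre of the handle's bottom end; its z runs up the brush. Round handle 9 mm across, 115 mm long; then a brass ferrule 12 mm across and 30 mm long (from 115 to 145 mm above the origin, the place to grip); then about 20 mm of hair. 25 g.
- brush_liner: a gilder's brush with a thin pointed head, standing in the drying stand, hair up, leaning at most 5 degrees; one of three to five brushes (None if not there today). Origin: centre of the handle's bottom end; its z runs up the brush. Round handle 9 mm across, 120 mm long; then a brass ferrule 12 mm across and 30 mm long (from 120 to 150 mm above the origin, the place to grip); then about 20 mm of hair. 25 g.
- brush_flat: a gilder's brush with a flat head 16 mm wide, standing in the drying stand, hair up, leaning at most 5 degrees; one of three to five brushes (None if not there today). Origin: centre of the handle's bottom end; its z runs up the brush. Round handle 9 mm across, 110 mm long; then a brass ferrule 12 mm across and 30 mm long (from 110 to 140 mm above the origin, the place to grip); then about 20 mm of hair. 25 g.
- brush_stencil: a gilder's brush with a short blunt pale head, standing in the drying stand, hair up, leaning at most 5 degrees; one of three to five brushes (None if not there today). Origin: centre of the handle's bottom end; its z runs up the brush. Round handle 9 mm across, 105 mm long; then a brass ferrule 12 mm across and 30 mm long (from 105 to 135 mm above the origin, the place to grip); then about 20 mm of hair. 25 g.
- brush_round: a gilder's brush with a flat dark head 13 mm wide with a rounded end, standing in the drying stand, hair up, leaning at most 5 degrees; one of three to five brushes (None if not there today). Origin: centre of the handle's bottom end; its z runs up the brush. Round handle 9 mm across, 112 mm long; then a brass ferrule 12 mm across and 30 mm long (from 112 to 142 mm above the origin, the place to grip); then about 20 mm of hair. 25 g.
- caddy: loose heavy wooden brush caddy, 700 g, an open box 52 mm (x) by 214 mm (y), 90 mm high, walls and floor 4 mm; origin at the centre of its underside. Four cross walls make five open bays 38 mm (y) by 44 mm (x), centred at y = -84, -42, 0, 42 and 84 mm; any bay will do
- plate: loose white round plate, 180 mm across the rim, rim 16 mm high, foot ring 124 mm across, about 280 g, with the leaf booklets lying in it (they stay with it, top 13 mm above the table); origin at the centre of its underside, z up
- panel_edge (a point): middle of the panel's long edge on the robot's right, at table height; the panel lies flat and fast, 18 mm thick. Its axes: x along the edge (220 mm long), y square to it pointing in over the panel (180 mm to the opposite edge). A plate that touches the edge has its centre at y = -90 mm in this frame
- size_jar: amber glass jar with a black cap, 54 mm across, 75 mm high; bystander, to be left standing. Origin: centre of its underside
- varnish_tin: small steel tin, 62 mm across, 66 mm high; bystander, to be left standing. Origin: centre of its underside
Things that resemble listed ones, but are neither listed nor needed, are in the scene too. What is shaped like the plate but yellow is not meant.

How it is judged:
On the way, in this order (a step that is already met when the one before it is completed fails the run):
1. the fan's off key has been pressed right down (value of joint off_key above 0.0085 m), for 0.1 s.
2. the plate has been slid up to the panel's edge (y of plate in the frame of panel_edge between -0.108 and -0.075 m and x of plate in the frame of panel_edge between -0.06 and 0.06 m and angle between plate's own z axis and vertical below 0.1 rad and height (world z) of plate below 0.01 m and linear speed of plate below 0.02 m/s), for 0.2 s.
At the end, for the whole second after the job is handed in: every brush present is at rest in the caddy, foot within 30 mm of its underside, leaning under 40 degrees; plate flat and still, rim within 18 mm of the panel's right-hand edge, centre within 60 mm of that edge's middle; stand and caddy upright; off key let go (all of step 2 and x of brush_mop in the frame of caddy between -0.026 and 0.026 m and y of brush_mop in the frame of caddy between -0.107 and 0.107 m and z of each of brush_mop, brush_liner, brush_flat, brush_stencil, brush_round in the frame of caddy below 0.03 m and angle between each of brush_mop, brush_liner, brush_flat, brush_stencil, brush_round's own z axis and vertical below 0.7 rad and linear speed of each of brush_mop, brush_liner, brush_flat, brush_stencil, brush_round below 0.05 m/s and x of brush_liner in the frame of caddy between -0.026 and 0.026 m and y of brush_liner in the frame of caddy between -0.107 and 0.107 m and x of brush_flat in the frame of caddy between -0.026 and 0.026 m and y of brush_flat in the frame of caddy between -0.107 and 0.107 m and x of brush_stencil in the frame of caddy between -0.026 and 0.026 m and y of brush_stencil in the frame of caddy between -0.107 and 0.107 m and x of brush_round in the frame of caddy between -0.026 and 0.026 m and y of brush_round in the frame of caddy between -0.107 and 0.107 m and angle between each of stand, caddy's own z axis and vertical below 0.1 rad and value of joint off_key below 0.004 m); the robot touches nothing.
It fails at once if the drying stand tips (more than 14 degrees) or is lifted (more than 20 mm) (angle between stand's own z axis and vertical above 0.25 rad or height (world z) of stand above 0.02 m).
It fails at once if the plate is lifted more than 25 mm or tipped more than 14 degrees (height (world z) of plate above 0.025 m or angle between plate's own z axis and vertical above 0.25 rad).
It fails at once if a speed key is pressed in by more than 4 mm (value of joint any of low_key, high_key above 0.004 m).
It fails at once if the jar or the tin is knocked over (angle between any of size_jar, varnish_tin's own z axis and vertical above 0.6 rad).
Of brush_mop, brush_liner, brush_flat, brush_stencil, brush_round only 3 to 5 are there at a start; the rules pass over those that are not, and their reading is None.
At some moment in a run one of plate may be knocked a few centimetres aside while the robot is not near it.
It also fails if it takes over 210 s, if anything falls off the work surface, if the arm or the gripper's body presses on something with over 40 N, if the wrist force passes 120 N, or if a joint passes its speed limit or range.

## Working session

There is one attempt and no reset: what is moved stays moved. The work goes in short steps, Python scripts to look and compute and a shell command to move; the robot and the scene stay as the last step left them, time stands still between calls to the robot, and variables do not carry over. Pictures are saved under pics/ and viewed, about 12 in all and at most 16, crops included, and the job is handed in when it is done.

```bash
mkdir -p pics; ls; cat > h.py <<'E'
import numpy as np, cv2
from rig import manip
from scipy.spatial.transform import Rotation as R
def cam(n):
    im=manip.get_image(n); im['R']=cv2.Rodrigues(np.array(im['rvec'],float))[0]; im['t']=np.array(im['tvec'],float).ravel(); return im
def cloud(im):
    K=np.array(im['intrinsics']); d=im['depth']; v,u=np.mgrid[:480,:640]
    c=np.dstack([(u-K[0,2])/K[0,0]*d,(v-K[1,2])/K[1,1]*d,d]); return (c-im['t'])@im['R']
def ray(im,u,v,z):
    K=np.array(im['intrinsics']); d=im['R'].T@np.linalg.solve(K,[u,v,1.]); o=-im['R'].T@im['t']; return o+d*(z-o[2])/d[2]
def proj(im,p):
    return cv2.projectPoints(np.array(p,float).reshape(-1,3),np.array(im['rvec'],float),im['t'],np.array(im['intrinsics'],float),None)[0].reshape(-1,2)
def tool(): 
    s=manip.get_state(); q=s['ee_rot']; return np.array(s['position']),R.from_quat([q[1],q[2],q[3],q[0]]).as_matrix()
def delta(target):  # cm in tool axes
    p,M=tool(); return M.T@(np.array(target)-p)*100
E
python3 - <<'E'
from h import *
for n in ['scene','side']:
    im=cam(n); cv2.imwrite(f'pics/{n}0.png',im['pixels']); np.savez(f'{n}0.npz',**im)
    print(n,-im['R'].T@im['t'])
s=manip.get_state(); print(s); print(tool()[1])
E
```

```text
pics
scene [1.11003364 0.89814328 0.87806545]
side [ 0.48853038 -0.75220606  0.77615562]
{'clock': 0.1, 'qpos': array([-1.34198332e+00,  2.76520108e-01,  1.50600433e+00,  1.77520291e-05,
        1.36069303e+00, -1.21016484e-01]), 'qd': array([-0.00114193, -0.00249703, -0.00329574,  0.00011361,  0.00122665,
       -0.00092297]), 'effort': array([ 1.16935604e-03, -4.17699802e+01, -2.46404099e+01, -2.84820617e-04,
        5.87645627e-03, -8.04135681e-06]), 'position': array([ 0.19695947, -0.53971774,  0.23053373]), 'ee_rot': array([-0.12247839, -0.69629249, -0.1236263 ,  0.69634212]), 'contact_force': array([-0.97514266, -0.77005039, -0.25184586]), 'moment': array([-0.0480365 ,  0.03547687,  0.02565867]), 'width': 0.08533619083455489}
[[-3.51632156e-04  3.42733856e-01 -9.39432478e-01]
 [ 1.58639624e-03 -9.39431163e-01 -3.42733969e-01]
 [-9.99998680e-01 -1.61082844e-03 -2.13377496e-04]]
```

View pics/scene0.png

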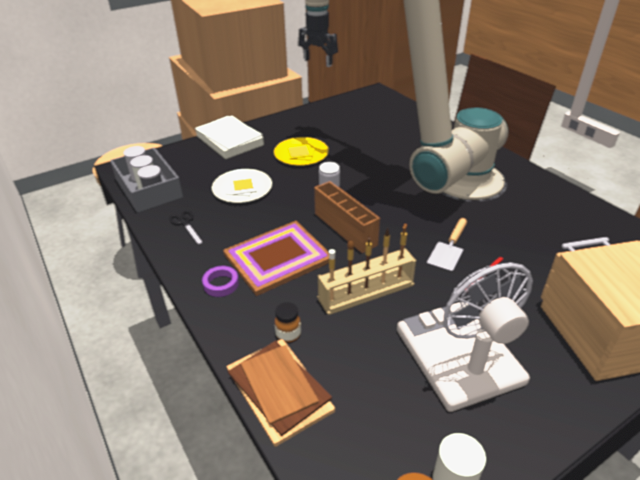

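View pics/side0.png

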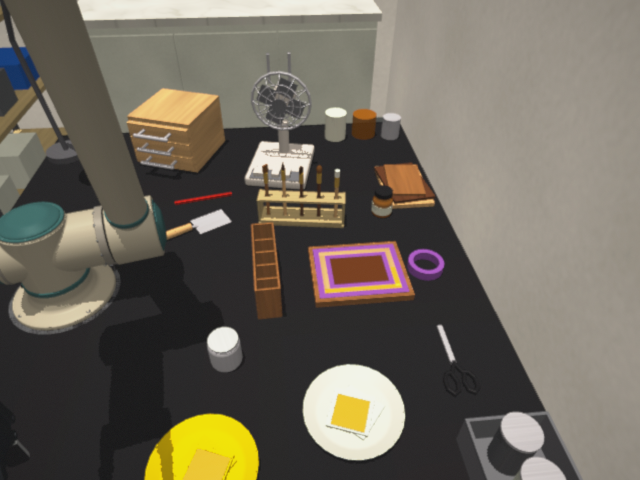

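Both views show the white plate (side 353,410), the yellow decoy (side 203,465), the panel (side 360,272), five brushes in the stand, the caddy (side 265,270), the tin (side 225,350) and the jar (side 383,200). The fan's keys are near scene (425,318).

```bash
python3 - <<'E'
from h import *
D={n:dict(np.load(f'{n}0.npz')) for n in ['scene','side']}
for n in D:
    im=D[n]; P=cloud(im); im['P']=P; hsv=cv2.cvtColor(im['pixels'],cv2.COLOR_BGR2HSV); H,S,V=[hsv[...,i].astype(int) for i in range(3)]
    Z=P[...,2]; v,u=np.mgrid[:480,:640]
    def box(u0,u1,v0,v1): return (u>=u0)&(u<=u1)&(v>=v0)&(v<=v1)&(im['depth']>0)
    regs={'scene':dict(plate=(205,280,165,205),caddy=(308,385,180,250),stand=(312,418,245,310),tin=(315,343,160,188),jar=(270,305,300,345),panel=(220,335,220,292),foot=(392,530,300,410)),
     'side':dict(plate=(298,410,360,462),caddy=(245,288,220,320),stand=(252,350,188,228),tin=(203,246,325,372),jar=(368,396,183,216),panel=(305,416,240,304),foot=(244,318,138,190))}[n]
    zr=dict(plate=(.004,.03),caddy=(.084,.1),stand=(.07,.082),tin=(.060,.075),jar=(.065,.085),panel=(.013,.025),foot=(.015,.05))
    print(n)
    for k,b in regs.items():
        m=box(*b)&(Z>zr[k][0])&(Z<zr[k][1])
        if k=='panel': m&=(S>60)
        q=P[m][:,:2].astype(np.float32)
        if len(q)<20: print(k,len(q));continue
        r=cv2.minAreaRect(q); print(k,len(q),np.round(r[0],3),np.round(r[1],3),round(r[2],1),'z',np.round(np.percentile(P[m][:,2],[5,50,95]),3), 'mm', np.round(q.min(0),3),np.round(q.max(0),3))
# plan height map around fan
im=D['scene']; c=im['pixels'][290:420,390:540]; cv2.imwrite('pics/fan.png',cv2.resize(c,None,fx=4.5,fy=4.5,interpolation=cv2.INTER_CUBIC))
P=im['P']; q=P[300:420,390:540]; m=(q[...,2]>.036)&(q[...,2]<.05)
for r in range(0,60,3): print(r+300,' '.join('%3d'%(1000*z) for z in q[r,0:75:3,2]))
E
```

```text
scene
plate 1394 [ 0.589 -0.368] [0.236 0.233] 61.5 z [0.004 0.011 0.017] mm [ 0.446 -0.517] [ 0.723 -0.235]
caddy 415 [ 0.454 -0.007] [0.059 0.218] 2.9 z [0.085 0.089 0.093] mm [ 0.421 -0.116] [0.488 0.103]
stand 1302 [0.552 0.218] [0.051 0.227] 81.0 z [0.073 0.076 0.079] mm [0.438 0.176] [0.667 0.26 ]
tin 174 [ 0.396 -0.169] [0.153 0.054] 56.7 z [0.062 0.066 0.07 ] mm [ 0.341 -0.241] [ 0.445 -0.109]
jar 365 [0.771 0.228] [0.05  0.046] 22.1 z [0.068 0.075 0.078] mm [0.749 0.203] [0.797 0.253]
panel 4245 [ 0.664 -0.003] [0.283 0.291] 56.4 z [0.015 0.019 0.022] mm [ 0.478 -0.097] [0.848 0.194]
foot 6472 [0.51  0.477] [0.223 0.18 ] 77.3 z [0.022 0.03  0.042] mm [0.407 0.352] [0.619 0.602]
side
plate 5788 [ 0.601 -0.342] [0.187 0.179] 87.4 z [0.004 0.011 0.015] mm [ 0.512 -0.436] [ 0.695 -0.253]
caddy 381 [ 0.454 -0.01 ] [0.052 0.219] 2.3 z [0.085 0.089 0.091] mm [ 0.424 -0.12 ] [0.484 0.099]
stand 962 [0.545 0.162] [0.166 0.225] 84.0 z [0.071 0.075 0.078] mm [0.43 0.09] [0.664 0.256]
tin 608 [ 0.371 -0.214] [0.055 0.056] 1.8 z [0.063 0.065 0.067] mm [ 0.343 -0.241] [ 0.398 -0.186]
jar 
[... 1665 characters left out ...]
  29  32  31  27  30  31  30  30  33  32  26  32  30  30  29  28  32  28  28
342   0   2   0   0  -1  12  22  28  29  30  30  27  27  30  31  29  26  28  31  30  30  28  29  29  31
345   0   0   0   1   1   0  18  28  31  31  31  29  28  30  27  29  28  28  29  27  29  31  28  32  30
348   1  -1   2  -1 878   0   8  20  25  32  31  31  30  31  29  30  30  30  30  30  33  28  31  26  31
351  -4   1  -2   1   0   0   1  11  22  28  29  29  28  29  28  31  30  29  28  31  30  29  29  30  29
354   0   1  -2   0   0   2   0   0  17  27  27  32  30  29  28  31  27  29  30  31  30  30  32  30  32
357   2   1  -1  -1   2  -2   0   1   9  23  27  30  30  30  30  29  33  29  30  30  30  29  31  30  28
```

View pics/fan.png

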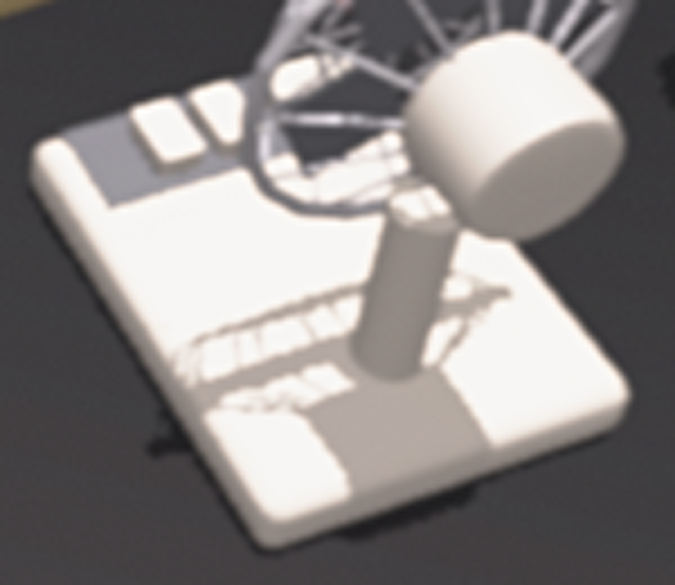

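The crop shows two narrow speed keys at crop (165,130) and (222,110). The wide off key is partly behind the guard near crop (310,75), at the low-x end of the row, so the fan's +x points about world +y. The plate is the white disc at side (353,410); the yellow one at (203,465) is the decoy.

```bash
python3 - <<'E'
from h import *
D={n:dict(np.load(f'{n}0.npz')) for n in ['scene','side']}
th=np.radians(77.3); ex=np.array([np.cos(th),np.sin(th)]); ey=np.array([-ex[1],ex[0]]); c=np.array([.509,.475])
for n,b in dict(scene=(392,530,295,410),side=(244,318,138,190)).items():
    P=cloud(D[n])[b[2]:b[3],b[0]:b[1]].reshape(-1,3); f=(P[:,:2]-c)@np.c_[ex,ey]
    m=(P[:,2]>.039)&(P[:,2]<.048)&(f[:,0]<-.03)&(f[:,0]>-.11); k=f[m]
    m2=(P[:,2]>.025)&(P[:,2]<.035); print(n,'foot',f[m2].min(0),f[m2].max(0))
    print(np.histogram(k[:,1],np.arange(-.1,.1,.005))[0],np.percentile(k[:,0],[2,98])); 
    o=k[k[:,1]>-0.0]; print('off y',np.percentile(o[:,1],[2,98]))
im=D['side']
# panel top corners & plate by colour
P=cloud(im); hsv=cv2.cvtColor(im['pixels'],cv2.COLOR_BGR2HSV)
m=((P[...,2]>.012)&(P[...,2]<.024)&(hsv[...,1]>50)).astype(np.uint8); m[:,:300]=0;m[:238]=0;m[310:]=0;m[:,418:]=0
m=cv2.morphologyEx(m,cv2.MORPH_OPEN,np.ones((7,7)))
q=np.argwhere(m)[:,::-1]; X=P[m>0][:,:2].astype(np.float32); r=cv2.minAreaRect(X); print('panel',r,cv2.boxPoints(r))
m=((hsv[...,1]<60)&(hsv[...,2]>140)).astype(np.uint8); m[:355]=0;m[470:]=0;m[:,:295]=0;m[:,415:]=0
ct=max(cv2.findContours(m,0,2)[0],key=cv2.contourArea).reshape(-1,2); W=np.array([ray(im,*p,.014)[:2] for p in ct]); print('plate',cv2.minEnclosingCircle(W.astype(np.float32)))
E
```

```text
scene foot [-0.10977587 -0.09059636] [0.1131061  0.08939144]
[ 0  0  0  0  0  0  0  0  0  0  0 18 37 28 28 31  2  3 35 30 20 15  7  0
  0  1  9 11  8 12 11  3  5  1  0  0  0  0  0] [-0.09777149 -0.06403601]
off y [0.00101609 0.06483827]
side foot [-0.11579993 -0.08886397] [0.10787354 0.08898089]
[ 0  0  0  0  0  0  0  0  0  0  0  4 14 11  3  0  0  0 13 12 12 12  5  0
  0  2  0  3 10 11 10 12 12  1  0  0  0  0  0] [-0.1025795  -0.06786056]
off y [0.00117911 0.0642493 ]
panel ((0.668656587600708, -0.0071149468421936035), (0.22089409828186035, 0.18471068143844604), 0.34568512439727783) [[ 0.5576544   0.08457236]
 [ 0.55876875 -0.10013497]
 [ 0.7796588  -0.09880225]
 [ 0.7785444   0.08590508]]
plate ((0.6006983518600464, -0.3453143239021301), 0.09052111953496933)
```

```bash
python3 - <<'E'
from h import *
print(delta([.444,.405,.2]))
E
cat > /dev/null
```

```text
[  3.1945517  -80.27789456 -55.58582391]
```

```bash
python3 -m creep '{"delta_pos":[[1.6,-40,-27.8],[1.6,-40,-27.8],[1.6,-40,-27.8],[1.6,-40,-27.8],[1.6,-40,-27.8],[1.6,-40,-27.8],[1.6,-40,-27.8],[1.6,-40,-27.8],[1.6,-40,-27.8],[1.6,-40,-27.8]],"dr":[[-1.3,0,0],[-1.3,0,0],[-1.3,0,0],[-1.3,0,0],[-1.3,0,0],[-1.3,0,0],[-1.3,0,0],[-1.3,0,0],[-1.3,0,0],[-1.3,0,0]]}' -1 40
python3 - <<'E'
from h import *
print(manip.get_state()['qpos'],delta([.444,.405,.15])); M=tool()[1]; print(np.degrees(np.arctan2(M[1,1],M[0,1])))
E
```

```text
clock: 1.1
position: [0.3206, -0.0664, 0.2151]
ee_rot: [0.52, 0.479, 0.52, -0.479]
contact_force: [0.9, -0.7, 0.0]
width: -0.0002
[-4.18695493e-01 -1.01451058e-01  1.97613121e+00  7.22940335e-04
  1.26695889e+00 -5.00387953e-01] [  6.54600805  16.13176888 -45.97971993]
4.668234420387799
```

```bash
python3 -m creep '{"delta_pos":[[0,16.1,-46],[0,16.1,-46],[0,16.1,-46],[0,16.1,-46],[0,16.1,-46],[0,16.1,-46],[0,16.1,-46],[0,16.1,-46],[0,16.1,-46],[6.5,16.1,-46]],"dr":[[-1.33,0,0],[-1.33,0,0],[-1.33,0,0],[-1.33,0,0],[-1.33,0,0],[-1.33,0,0],[-1.33,0,0],[-1.33,0,0],[-1.33,0,0],[-1.33,0,0]]}'
python3 - <<'E'
from h import *
print(manip.get_state()['qpos'],delta([.444,.405,.15])); M=tool()[1]; print(np.degrees(np.arctan2(M[1,1],M[0,1])))
im=cam('wrist'); cv2.imwrite('pics/w1.png',im['pixels'])
P=cloud(im); np.savez('w1.npz',**im)
th=np.radians(77.3); ex=np.array([np.cos(th),np.sin(th)]); ey=np.array([-ex[1],ex[0]]); c=np.array([.509,.475])
for n in ['w']:
    q=P.reshape(-1,3); f=(q[:,:2]-c)@np.c_[ex,ey]; m=(q[:,2]>.039)&(q[:,2]<.05)&(abs(f[:,0]+.08)<.03)&(abs(f[:,1])<.09); k=f[m]; print(m.sum(),np.histogram(k[:,1],np.arange(-.1,.1,.005))[0]); print(np.percentile(k[:,0],[2,98]))
E
```

```text
clock: 2.1
position: [0.4467, 0.3969, 0.1763]
ee_rot: [0.709, 0.059, 0.701, -0.052]
contact_force: [0.9, 0.3, -0.8]
width: 0.0001
[ 6.09475643e-01  3.35993684e-01  1.55684324e+00  1.06579305e-03
  1.23361853e+00 -8.04381544e-01] [ 2.62986836  0.72568994 -0.41763611]
80.99156563930173
4051 [  0   0   0   0   0   0   0   0   0   0   0   0   0   0   2  52  13   0
 209 276 289 287 259   0   0 174 319 317 332 330 335 343 353 161   0   0
   0   0   0]
[-0.0988779  -0.06645311]
```

View pics/w1.png

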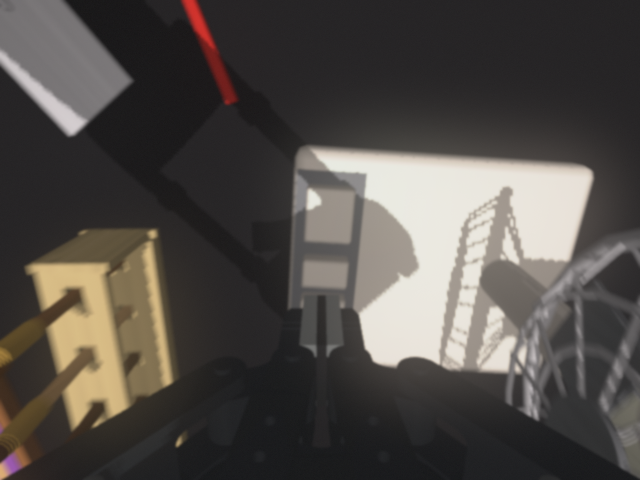

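The wrist view confirms it: the wide key is at (328,213) with the narrow low key at (325,274). Its measured centre is about (0.445, 0.404).

```bash
python3 -m creep '{"delta_pos":[[2.6,0.8,-0.4],[2.6,0.8,-0.4],[8,0.8,-0.4],[12.2,0.8,-0.4],[12.2,0.8,-0.4],[12.2,0.8,-0.4]],"dr":[[0,0,0],[0,0,0],[0,0,0],[0,0,0],[0,0,0],[0,0,0]]}'
python3 - <<'E'
from h import *
print(tool()[0],delta([.4445,.404,.033]))
E
```

```text
clock: 2.75
position: [0.4399, 0.3983, 0.0508]
ee_rot: [0.705, 0.057, 0.705, -0.057]
contact_force: [-0.0, -0.2, 0.5]
width: 0.0002
[0.4399032  0.39827756 0.05083765] [1.78345076 0.63974716 0.3614046 ]
```

```bash
python3 -m creep '{"delta_pos":[[0,0.6,0.4],[0,0.6,0.4],[0.8,0.6,0.4],[1.3,0.6,0.4],[1.7,0.6,0.4],[1.9,0.6,0.4],[1.9,0.6,0.4],[1.9,0.6,0.4]],"dr":[[0,0,0],[0,0,0],[0,0,0],[0,0,0],[0,0,0],[0,0,0],[0,0,0],[0,0,0]]}'
```

```text
clock: 3.55
position: [0.4458, 0.4049, 0.0339]
ee_rot: [0.706, 0.058, 0.704, -0.056]
contact_force: [-0.3, -0.3, 17.2]
width: -0.0001
```

Bottomed at z = 0.034 with 17 N. I'll hold briefly, then retreat up.

```bash
python3 -m creep '{"delta_pos":[[0,0,0],[0,0,0],[0,0,0],[-5,0,0],[-10,0,0],[-15,0,0],[-20,0,0],[-20,0,0]],"dr":[[0,0,0],[0,0,0],[0,0,0],[0,0,0],[0,0,0],[0,0,0],[0,0,0],[0,0,0]]}' 1
python3 - <<'E'
from h import *
# plate push start: behind plate opposite to target
im=cam('side'); hsv=cv2.cvtColor(im['pixels'],cv2.COLOR_BGR2HSV)
m=((hsv[...,1]<60)&(hsv[...,2]>140)).astype(np.uint8); m[:345]=0;m[475:]=0;m[:,:285]=0;m[:,425:]=0
ct=max(cv2.findContours(m,0,2)[0],key=cv2.contourArea).reshape(-1,2); W=np.array([ray(im,*p,.014)[:2] for p in ct]); print('plate',cv2.minEnclosingCircle(W.astype(np.float32)))
p=np.array([.601,-.345]); g=np.array([.669,-.187]); d=(g-p); L=np.linalg.norm(d); d/=L; print(L,d,'start',p-d*.13)
s=p-d*.13; print(delta([*s,.22])); M=tool()[1]; print('yaw',np.degrees(np.arctan2(M[1,1],M[0,1])),'want',np.degrees(np.arctan2(-d[0],d[1])))
E
```

```text
clock: 4.35
position: [0.4471, 0.4059, 0.2383]
ee_rot: [0.708, 0.06, 0.701, -0.054]
contact_force: [0.9, 0.5, 0.0]
width: 0.0855
plate ((0.6006983518600464, -0.3453143239021301), 0.09052111953496933)
0.17201162751395616 [0.39532211 0.91854256] start [ 0.54960813 -0.46441053]
[  1.18149929 -84.10938534  24.25814393]
yaw 80.7363511496188 want -23.28606491822359
```

```bash
python3 -m creep '{"delta_pos":[[0,-42,12],[0,-42,12],[0,-42,12],[0,-42,12],[0,-42,12],[0,-42,12],[0,-42,12],[0,-42,12],[0,-42,12],[0,-42,12]],"dr":[[0.9,0,0],[0.9,0,0],[0.9,0,0],[0.9,0,0],[0.9,0,0],[0.9,0,0],[0.9,0,0],[0.9,0,0],[0.9,0,0],[0.9,0,0]]}'
python3 - <<'E'
from h import *
im=dict(np.load('side0.npz')); print([ray(im,*p,.014).round(3) for p in [(258,460),(240,425),(250,479)]])
s=[.55,-.464]; print(delta([*s,.15])); M=tool()[1]; print('yaw',np.degrees(np.arctan2(M[1,1],M[0,1])))
E
```

```text
clock: 5.4
position: [0.4942, -0.0341, 0.2286]
ee_rot: [0.608, 0.358, 0.61, -0.361]
contact_force: [-0.6, 0.3, -0.1]
width: 0.085
[array([ 0.432, -0.42 ,  0.014]), array([ 0.402, -0.358,  0.014]), array([ 0.42 , -0.448,  0.014])]
[  7.90010895 -15.81661952  40.35001515]
yaw 28.844624640884792
```

```bash
python3 -m creep '{"delta_pos":[[0,-15.8,40.4],[0,-15.8,40.4],[0,-15.8,40.4],[0,-15.8,40.4],[0,-15.8,40.4],[0,-15.8,40.4],[0,-15.8,40.4],[0,-15.8,40.4],[7.9,-15.8,40.4],[7.9,-15.8,40.4]],"dr":[[0.91,0,0],[0.91,0,0],[0.91,0,0],[0.91,0,0],[0.91,0,0],[0.91,0,0],[0.91,0,0],[0.91,0,0],[0.91,0,0],[0.91,0,0]]}'
python3 - <<'E'
from h import *
im=cam('side'); hsv=cv2.cvtColor(im['pixels'],cv2.COLOR_BGR2HSV); np.savez('side1.npz',**im); cv2.imwrite('pics/side1.png',im['pixels'])
im=cam('scene'); hsv=cv2.cvtColor(im['pixels'],cv2.COLOR_BGR2HSV)
m=((hsv[...,1]<60)&(hsv[...,2]>120)).astype(np.uint8); m[:155]=0;m[215:]=0;m[:,:195]=0;m[:,290:]=0
ct=max(cv2.findContours(m,0,2)[0],key=cv2.contourArea).reshape(-1,2); W=np.array([ray(im,*p,.014)[:2] for p in ct]); print('plate',cv2.minEnclosingCircle(W.astype(np.float32)))
s=[.55,-.464]; print(tool()[0],delta([*s,-.005])); M=tool()[1]; print('yaw',np.degrees(np.arctan2(M[1,1],M[0,1])))
E
```

```text
clock: 6.4
position: [0.5534, -0.4601, 0.1478]
ee_rot: [-0.389, -0.59, -0.392, 0.59]
contact_force: [-0.3, 0.7, -0.9]
width: 0.0853
plate ((0.5973743200302124, -0.3480648696422577), 0.09476319700479507)
[ 0.55089447 -0.45737723  0.14316804] [14.8086969   0.39158414  0.73037025]
yaw -23.051572370556517
```

View pics/side1.png

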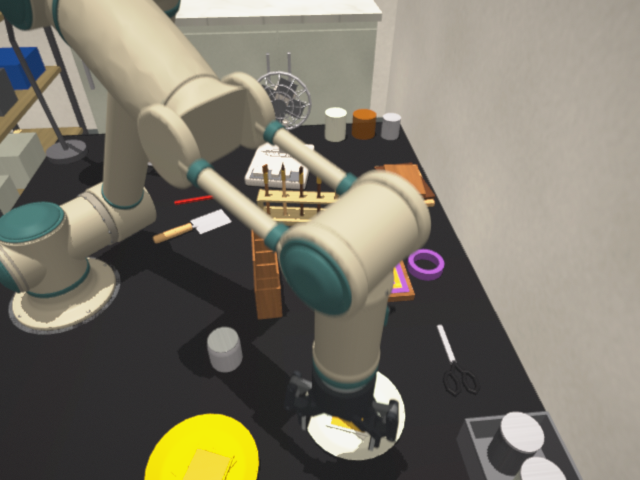

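The plate is unmoved at (0.600,-0.346) and the open gripper hangs behind it. Lowering, then pushing with both fingers as a cradle.

```bash
python3 -m creep '{"delta_pos":[[5,0.4,0.7],[10,0.4,0.7],[13.5,0.4,0.7],[14.5,0.4,0.7],[14.5,0.4,0.7],[14.5,0.4,0.7]],"dr":[[0,0,0],[0,0,0],[0,0,0],[0,0,0],[0,0,0],[0,0,0]]}'
python3 - <<'E'
from h import *
print(tool()[0].round(4), delta([.55,-.464,-.005]), tool()[1].round(3))
E
```

```text
clock: 7.1
position: [0.5567, -0.4683, 0.0096]
ee_rot: [0.392, 0.59, 0.389, -0.589]
contact_force: [0.1, 0.2, 0.8]
width: 0.0853
[ 0.5567 -0.4683  0.0096] [ 1.46119106 -0.7890288  -0.13504935] [[ 0.003  0.921 -0.39 ]
 [-0.003 -0.39  -0.921]
 [-1.     0.004  0.001]]
```

```bash
python3 -m creep '{"delta_pos":[[0.8,-0.7,0],[1.2,-0.7,0],[1.2,-0.7,0],[1.2,-0.7,0]],"dr":[[0,0,0],[0,0,0],[0,0,0],[0,0,0]]}'
python3 - <<'E'
from h import *
print(tool()[0].round(4), delta([.55,-.464,-.005]),(tool()[0][:2]-[.601,-.345])@[.395,.9185],(tool()[0][:2]-[.601,-.345])@[.9185,-.395])
E
```

```text
clock: 7.5
position: [0.5487, -0.4652, -0.0045]
ee_rot: [0.391, 0.59, 0.39, -0.59]
contact_force: [-0.2, -0.7, 0.2]
width: 0.0855
[ 0.5487 -0.4652 -0.0045] [ 0.04532219  0.07319235 -0.16563766] -0.13110606417627801 -0.0005624139619376627
```

```bash
python3 -m creep '{"delta_pos":[[0,0,-2],[0,0,-3.2],[0,0,-3.8],[0,0,-4.4],[0,0,-5.2],[0,0,-6],[0,0,-7],[0,0,-8],[0,0,-9],[0,0,-10]],"dr":[[0,0,0],[0,0,0],[0,0,0],[0,0,0],[0,0,0],[0,0,0],[0,0,0],[0,0,0],[0,0,0],[0,0,0]]}' && python3 -m creep '{"delta_pos":[[0,0,-1],[0,0,-2],[0,0,-3],[0,0,-4],[0,0,-5],[0,0,-6],[0,0,-7],[0,0,-8],[0,0,-8.5],[0,0,-8.5]],"dr":[[0,0,0],[0,0,0],[0,0,0],[0,0,0],[0,0,0],[0,0,0],[0,0,0],[0,0,0],[0,0,0],[0,0,0]]}'
python3 - <<'E'
from h import *
im=cam('scene'); hsv=cv2.cvtColor(im['pixels'],cv2.COLOR_BGR2HSV); cv2.imwrite('pics/sc2.png',im['pixels'][100:340,160:480])
m=((hsv[...,1]<60)&(hsv[...,2]>120)).astype(np.uint8); m[:165]=0;m[250:]=0;m[:,:205]=0;m[:,310:]=0
ct=max(cv2.findContours(m,0,2)[0],key=cv2.contourArea).reshape(-1,2); W=np.array([ray(im,*p,.014)[:2] for p in ct]); print('plate',cv2.minEnclosingCircle(W.astype(np.float32)),W.min(0),W.max(0))
p=tool()[0]; print(p, 'expect centre',p[:2]+.091*np.array([.395,.9185]))
E
```

```text
clock: 8.5
position: [0.5879, -0.3721, -0.005]
ee_rot: [-0.39, -0.589, -0.39, 0.59]
contact_force: [-0.9, -2.2, 0.5]
width: 0.0856
clock: 9.5
position: [0.6212, -0.2934, -0.0051]
ee_rot: [0.39, 0.59, 0.391, -0.589]
contact_force: [-0.5, 0.0, -0.9]
width: 0.0853
plate ((0.6530903577804565, -0.21058893203735352), 0.09391147643327713) [ 0.5614647  -0.30237415] [ 0.74609291 -0.11687262]
[ 0.6210783  -0.29371777 -0.00514108] expect centre [ 0.6570233  -0.21013427]
```

View pics/sc2.png

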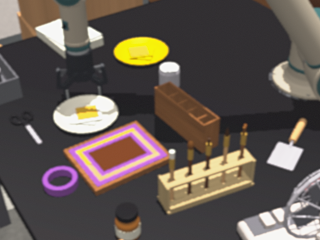

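The crop shows the plate cradled and flat at (85,113), about 2 cm from the panel. Finishing slowly.

```bash
python3 -m creep '{"delta_pos":[[0,0,-0.5],[0,0,-1],[0,0,-1.4],[0,0,-1.8],[0,0,-2.1],[0,0,-2.3],[0,0,-2.4],[0,0,-2.4],[0,0,-2.4],[0,0,-2.4]],"dr":[[0,0,0],[0,0,0],[0,0,0],[0,0,0],[0,0,0],[0,0,0],[0,0,0],[0,0,0],[0,0,0],[0,0,0]]}'
python3 - <<'E'
from h import *
p=tool()[0]; print(p, 'expect centre',p[:2]+.091*np.array([.395,.9185]))
E
```

```text
clock: 10.55
position: [0.6302, -0.2725, -0.0051]
ee_rot: [0.39, 0.59, 0.39, -0.59]
contact_force: [0.3, -1.5, -1.1]
width: 0.0857
[ 0.63019739 -0.27248535 -0.00505367] expect centre [ 0.66614239 -0.18890185]
```

```bash
python3 -m creep '{"delta_pos":[[0,0,2],[0,0,5],[-5,0,5],[-10,0,5],[-15,0,5],[-20,0,5],[-25,0,5],[-25,0,5]],"dr":[[0,0,0],[0,0,0],[0,0,0],[0,0,0],[0,0,0],[0,0,0],[0,0,0],[0,0,0]]}'
cat > plate.py <<'E'
from h import *
im=cam('scene'); hsv=cv2.cvtColor(im['pixels'],cv2.COLOR_BGR2HSV); np.savez('sceneL.npz',**im)
m=((hsv[...,1]<60)&(hsv[...,2]>120)).astype(np.uint8); m[:165]=0;m[250:]=0;m[:,:205]=0;m[:,316:]=0
ct=max(cv2.findContours(m,0,2)[0],key=cv2.contourArea).reshape(-1,2); W=np.array([ray(im,*p,.014)[:2] for p in ct]); print('plate',cv2.minEnclosingCircle(W.astype(np.float32)),W.min(0),W.max(0))
E
python3 plate.py
python3 - <<'E'
from h import *
im=dict(np.load('sceneL.npz')); P=cloud(im); u0,u1,v0,v1=312,418,222,312
cv2.imwrite('pics/st.png',cv2.resize(im['pixels'][215:315,305:425],None,fx=6,fy=6,interpolation=cv2.INTER_CUBIC))
# stand top pose both views
for n,b in [('scene',(312,418,245,310)),('side',(252,350,186,228))]:
    J=dict(np.load(n+'0.npz')) if n=='side' else im
    Q=cloud(J)[b[2]:b[3],b[0]:b[1]].reshape(-1,3); q=Q[(Q[:,2]>.071)&(Q[:,2]<.08)][:,:2].astype(np.float32)
    med=np.median(q,0); a=np.radians(-9)
    for _ in range(5):
        e=np.array([np.cos(a),np.sin(a)]); f=np.array([-e[1],e[0]]); w=(q-med)@np.c_[e,f]; k=(abs(w[:,1]-np.median(w[:,1]))<.035); 
        r=cv2.minAreaRect(q[k]); a=np.radians(r[2]-90 if r[2]>45 else r[2])
    print(n,r)
    # points above .125: brushes
    c=np.array(r[0]); e=np.array([np.cos(a),np.sin(a)]); f=np.array([-e[1],e[0]])
    Q=cloud(J)[b[2]-50:b[3],b[0]:b[1]].reshape(-1,3)
    w=(Q[:,:2]-c)@np.c_[e,f]; m=(Q[:,2]>.09)&(Q[:,2]<.2)&(abs(w[:,0])<.115)&(abs(w[:,1])<.035)
    for h in [-90,-45,0,45,90]:
        k=m&(abs(w[:,0]-h/1000)<.02)
        if k.sum():
            for z0 in (.09,.11,.13,.15): 
                kk=k&(Q[:,2]>=z0)&(Q[:,2]<z0+.02); print(h,z0,kk.sum(),(np.median(Q[kk][:,:2],0).round(4),np.median(w[kk],0).round(4)) if kk.sum() else '',end=' | ')
            print('top',Q[k][:,2].max().round(3))
E
```

```text
clock: 11.35
position: [0.6134, -0.3219, 0.2546]
ee_rot: [0.396, 0.592, 0.385, -0.587]
contact_force: [0.6, -1.6, -0.6]
width: 0.0851
plate ((0.6624007821083069, -0.1907545030117035), 0.09387999773025513) [ 0.57136735 -0.28098999] [ 0.75496371 -0.099178  ]
scene ((0.5522571802139282, 0.21758511662483215), (0.0510840117931366, 0.22912651300430298), 81.16590118408203)
-90 0.09 26 (array([0.4657, 0.2336]), array([-0.0874,  0.0025])) | -90 0.11 30 (array([0.4669, 0.2337]), array([-0.0869,  0.0024])) | -90 0.13 35 (array([0.467 , 0.2355]), array([-0.0872,  0.0042])) | -90 0.15 25 (array([0.468 , 0.2355]), array([-0.0859,  0.0049])) | top 0.171
-45 0.09 31 (array([0.511 , 0.2269]), array([-0.0422,  0.0025])) | -45 0.11 24 (array([0.5108, 0.2277]), array([-0.0422,  0.0036])) | -45 0.13 36 (array([0.5108, 0.2273]), array([-0.0424,  0.0034])) | -45 0.15 40 (array([0.511 , 0.2278]), array([-0.0423,  0.0036])) | top 0.178
0 0.09 26 (array([0.554 , 0.2201]), array([0.0015, 0.003 ])) | 0 0.11 32 (array([0.5552, 0.2209]), array([0.0026, 0.0035])) | 0 0.13 35 (array([0.5562, 0.2214]), array([0.0032
[... 1400 characters left out ...]
1, -0.0031])) | 0 0.13 37 (array([0.5519, 0.2113]), array([ 0.0012, -0.0026])) | 0 0.15 28 (array([0.552 , 0.2112]), array([ 0.0014, -0.0029])) | top 0.167
45 0.09 18 (array([0.5968, 0.2045]), array([ 0.0466, -0.002 ])) | 45 0.11 27 (array([0.5965, 0.2036]), array([ 0.0464, -0.0028])) | 45 0.13 32 (array([0.5961, 0.204 ]), array([ 0.0463, -0.0031])) | 45 0.15 38 (array([0.596, 0.204]), array([ 0.0461, -0.0025])) | top 0.171
90 0.09 23 (array([0.6401, 0.1992]), array([ 0.0903, -0.0008])) | 90 0.11 31 (array([0.6409, 0.1966]), array([ 0.0917, -0.0027])) | 90 0.13 33 (array([0.6406, 0.1971]), array([ 0.0911, -0.0028])) | 90 0.15 23 (array([0.6401, 0.1976]), array([ 0.0905, -0.0025])) | top 0.16
```

View pics/st.png

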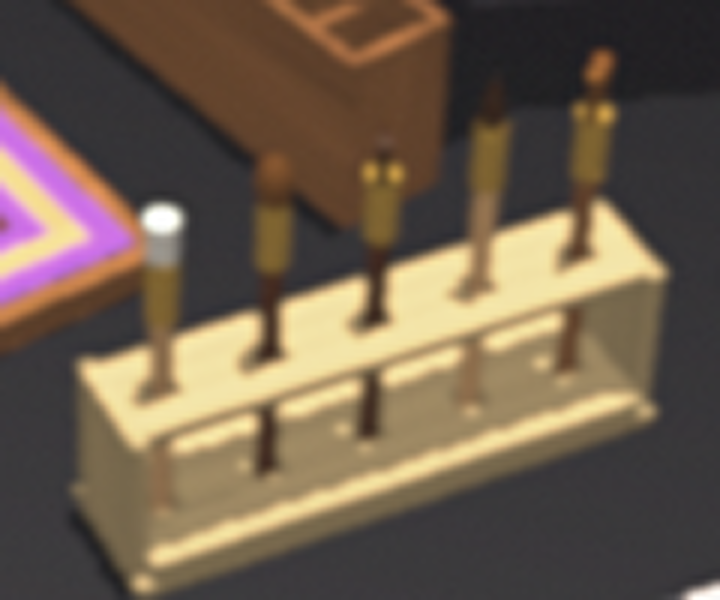

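Plate check: about (0.664,-0.189), against target (0.669,-0.187). The crop shows five upright brushes, left to right stencil (160,230), mop (272,180), round (382,165), liner (492,100) and flat (598,75). I'll take the tallest first, starting with the liner at about (0.509,0.2225).

```bash
python3 - <<'E'
from h import *
print(delta([.5093,.2225,.23]))
E

```

```text
[  1.64333101 -30.7166617  -46.00077623]
```

```bash
python3 -m creep '{"delta_pos":[[1.6,-30.7,-46],[1.6,-30.7,-46],[1.6,-30.7,-46],[1.6,-30.7,-46],[1.6,-30.7,-46],[1.6,-30.7,-46],[1.6,-30.7,-46],[1.6,-30.7,-46],[1.6,-30.7,-46],[1.6,-30.7,-46]],"dr":[[-1.815,0,0],[-1.815,0,0],[-1.815,0,0],[-1.815,0,0],[-1.815,0,0],[-1.815,0,0],[-1.815,0,0],[-1.815,0,0],[-1.815,0,0],[-1.815,0,0]]}'
cat > go.py <<'E'
import sys
from h import *
x,y,z,yaw=map(float,sys.argv[1:5]); p,M=tool()
a=np.radians(yaw); ty=np.array([np.cos(a),np.sin(a),0]); tx=np.array([0,0,-1.]); T=np.c_[tx,ty,np.cross(tx,ty)]
print('pos',p.round(4),'d',delta([x,y,z]).round(2),'dr',R.from_matrix(M.T@T).as_rotvec().round(3))
E
python3 go.py .5093 .2225 .22 81
```

```text
clock: 12.4
position: [0.5161, 0.1733, 0.2288]
ee_rot: [0.687, 0.163, 0.689, -0.164]
contact_force: [1.5, -0.2, 0.1]
width: 0.0856
pos [0.5161 0.1733 0.2288] d [ 0.88  4.09 -2.82] dr [-0.309 -0.002  0.001]
```

```bash
python3 -m creep '{"delta_pos":[[0.9,4.1,-2.8],[0.9,4.1,-2.8],[0.9,4.1,-2.8],[0.9,4.1,-2.8],[0.9,4.1,-2.8],[0.9,4.1,-2.8]],"dr":[[-0.309,0,0],[-0.309,0,0],[-0.309,0,0],[-0.309,0,0],[-0.309,0,0],[-0.309,0,0]]}'
python3 go.py .5093 .2225 .122 81; python3 - <<'E'
from h import *
im=cam('wrist'); cv2.imwrite('pics/w2.png',im['pixels'])
E
```

```text
clock: 13.0
position: [0.5115, 0.2204, 0.2214]
ee_rot: [0.705, 0.059, 0.705, -0.059]
contact_force: [-0.1, -0.3, 0.2]
width: 0.0856
pos [0.5115 0.2204 0.2214] d [ 9.94  0.17 -0.25] dr [-0.009 -0.     0.   ]
```

View pics/w2.png

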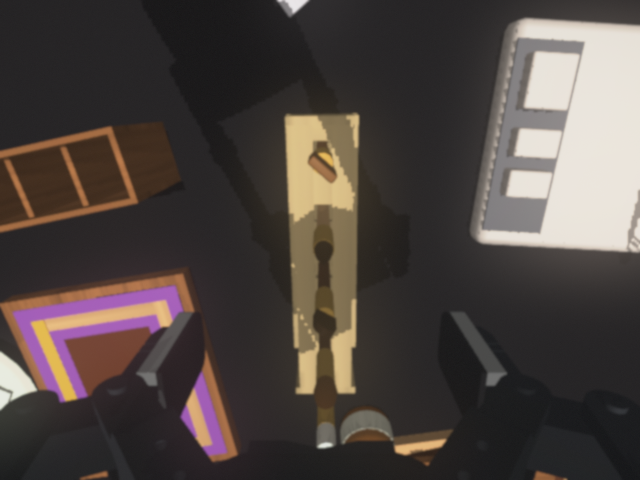

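The wrist view shows the row centred between the fingers (stand at column 322), with the liner at (323,245). Descending.

```bash
python3 -m creep '{"delta_pos":[[0,0.2,-0.25],[3,0.2,-0.25],[6.5,0.2,-0.25],[9.5,0.2,-0.25],[9.9,0.2,-0.25],[9.9,0.2,-0.25],[9.9,0.2,-0.25]],"dr":[[0,0,0],[0,0,0],[0,0,0],[0,0,0],[0,0,0],[0,0,0],[0,0,0]]}' 1 40
python3 go.py .5093 .2225 .122 81
```

```text
clock: 13.75
position: [0.5104, 0.2244, 0.1241]
ee_rot: [0.706, 0.058, 0.704, -0.057]
contact_force: [-0.4, 1.3, 1.1]
width: 0.0855
pos [0.5104 0.2244 0.1241] d [ 0.21 -0.21 -0.08] dr [-0.006  0.003 -0.001]
```

```bash
python3 -m creep '{"delta_pos":[[0,-0.2,0],[0,-0.2,0],[0,-0.2,0],[0,-0.2,0],[0,-0.2,0],[0,-0.2,0],[0,-0.2,0],[0,-0.2,0]],"dr":[[0,0,0],[0,0,0],[0,0,0],[0,0,0],[0,0,0],[0,0,0],[0,0,0],[0,0,0]]}' -1 40; python3 -m creep '{"delta_pos":[[-1,0,0],[-2.5,0,0],[-5,0,0],[-8,0,0],[-11,0,0],[-14,0,0],[-14,0,0],[-14,0,0]],"dr":[[0,0,0],[0,0,0],[0,0,0],[0,0,0],[0,0,0],[0,0,0],[0,0,0],[0,0,0]]}'
python3 go.py .4575 -.093 .26 2.5
python3 - <<'E'
from h import *
im=cam('side'); cv2.imwrite('pics/s3.png',cv2.resize(im['pixels'][60:330,180:440],None,fx=2.2,fy=2.2))
E
```

```text
clock: 14.55
position: [0.5089, 0.2221, 0.1227]
ee_rot: [0.705, 0.057, 0.705, -0.057]
contact_force: [-0.2, 0.4, 2.8]
width: 0.0107
clock: 15.35
position: [0.5088, 0.2221, 0.2631]
ee_rot: [0.705, 0.058, 0.704, -0.057]
contact_force: [0.9, -0.6, -0.6]
width: 0.0107
pos [0.5088 0.2221 0.2631] d [  0.3  -31.93   0.05] dr [ 1.364e+00  1.000e-03 -1.000e-03]
```

View pics/s3.png

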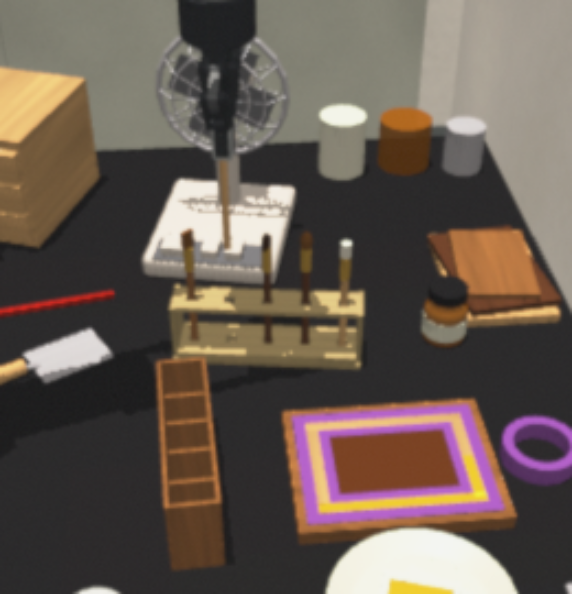

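The liner came out cleanly (pic crop 225,200) and the stand did not move. Carrying it to the caddy's far bay (−84 mm).

```bash
python3 -m creep '{"delta_pos":[[0,-33,0.1],[0,-33,0.1],[0,-33,0.1],[0,-33,0.1],[0,-33,0.1],[0,-33,0.1],[0,-33,0.1],[0,-33,0.1],[0,-33,0.1],[0,-33,0.1]],"dr":[[1.364,0,0],[1.364,0,0],[1.364,0,0],[1.364,0,0],[1.364,0,0],[1.364,0,0],[1.364,0,0],[1.364,0,0],[1.364,0,0],[1.364,0,0]]}'
python3 go.py .4577 -.104 .124 2.5
```

```text
clock: 16.4
position: [0.4552, -0.1038, 0.2609]
ee_rot: [0.509, 0.489, 0.512, -0.49]
contact_force: [0.5, -0.1, -0.4]
width: 0.0105
pos [ 0.4552 -0.1038  0.2609] d [13.69  0.3   0.05] dr [-0.001 -0.001  0.003]
```

```bash
python3 -m creep '{"delta_pos":[[0,0.2,0],[0,0.2,0],[3,0.2,0],[6,0.2,0],[9,0.2,0],[11,0.2,0],[12,0.2,0],[12,0.2,0],[12,0.2,0],[12,0.2,0]],"dr":[[0,0.1,0],[0,0.17,0],[0,0.17,0],[0,0.17,0],[0,0.17,0],[0,0.17,0],[0,0.17,0],[0,0.17,0],[0,0.17,0],[0,0.17,0]]}'
python3 go.py .4577 -.104 .124 2.5
python3 - <<'E'
from h import *
im=cam('side'); cv2.imwrite('pics/s4.png',cv2.resize(im['pixels'][150:350,200:350],None,fx=3,fy=3))
E
```

```text
clock: 17.4
position: [0.4591, -0.104, 0.1435]
ee_rot: [0.467, 0.529, 0.552, -0.445]
contact_force: [0.4, -0.8, -0.5]
width: 0.0109
pos [ 0.4591 -0.104   0.1435] d [ 1.93 -0.14  0.32] dr [ 0.001 -0.169 -0.002]
```

View pics/s4.png

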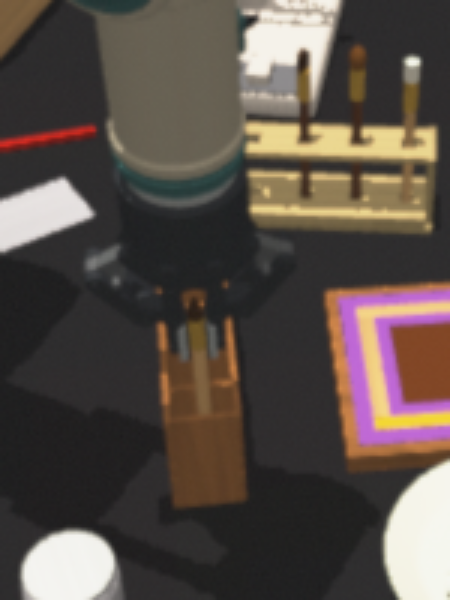

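Handle is inside the end bay (205,410). Lower the last bit, release, retreat along the tool axis.

```bash
python3 -m creep '{"delta_pos":[[0.8,-0.1,0.15],[1.4,-0.1,0.25],[1.7,-0.1,0.3],[1.7,-0.1,0.3],[1.7,-0.1,0.3]],"dr":[[0,0,0],[0,0,0],[0,0,0],[0,0,0],[0,0,0]]}'; python3 -m creep '{"delta_pos":[[0,0,0],[0,0,0],[0,0,0],[0,0,0],[-2,0,0],[-5,0,0],[-9,0,0],[-13,0,0],[-15,0,0],[-15,0,0]],"dr":[[0,0,0],[0,0,0],[0,0,0],[0,0,0],[0,0,0],[0,0,0],[0,0,0],[0,0,0],[0,0,0],[0,0,0]]}' 0
python3 go.py .598 .209 .23 81
python3 - <<'E'
from h import *
im=cam('side'); cv2.imwrite('pics/s5.png',cv2.resize(im['pixels'][150:350,200:350],None,fx=3,fy=3))
E
```

```text
clock: 17.95
position: [0.4572, -0.1038, 0.1251]
ee_rot: [0.466, 0.529, 0.552, -0.446]
contact_force: [-0.3, 0.2, -1.0]
width: 0.0108
clock: 18.95
position: [0.4601, -0.1304, 0.2762]
ee_rot: [0.468, 0.529, 0.55, -0.445]
contact_force: [0.4, -0.2, -0.3]
width: 0.0427
pos [ 0.4601 -0.1304  0.2762] d [ 10.15  15.23 -32.07] dr [-1.366 -0.135 -0.119]
```

View pics/s5.png

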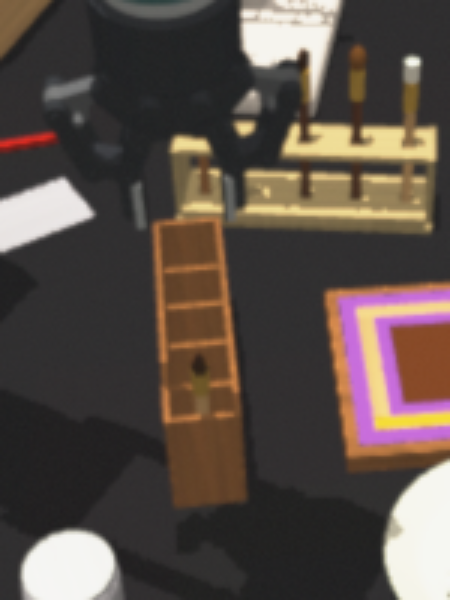

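Liner stands in the end bay at (200,385), leaning slightly towards −y. Next, the mop.

```bash
python3 -m creep '{"delta_pos":[[10.1,15.2,-32],[10.1,15.2,-32],[10.1,15.2,-32],[10.1,15.2,-32],[10.1,15.2,-32],[10.1,15.2,-32],[10.1,15.2,-32],[10.1,15.2,-32],[10.1,15.2,-32],[10.1,15.2,-32]],"dr":[[-1.366,-0.135,-0.119],[-1.366,-0.135,-0.119],[-1.366,-0.135,-0.119],[-1.366,-0.135,-0.119],[-1.366,-0.135,-0.119],[-1.366,-0.135,-0.119],[-1.366,-0.135,-0.119],[-1.366,-0.135,-0.119],[-1.366,-0.135,-0.119],[-1.366,-0.135,-0.119]]}' 1
python3 - <<'E'
from h import *
im=cam('scene')
for n,b,J in [('scene',(312,418,245,310),im),]:
    Q=cloud(J)[b[2]-30:b[3],b[0]:b[1]].reshape(-1,3); q=Q[(Q[:,2]>.071)&(Q[:,2]<.08)&(Q[:,1]>.16)][:,:2].astype(np.float32); print(cv2.minAreaRect(q))
E
python3 go.py .598 .209 .117 81
```

```text
clock: 20.0
position: [0.5941, 0.211, 0.2249]
ee_rot: [0.701, 0.055, 0.709, -0.054]
contact_force: [-1.1, 0.5, 0.2]
width: 0.0852
((0.5517146587371826, 0.21694085001945496), (0.05254121124744415, 0.22912754118442535), 81.20369720458984)
pos [0.5942 0.2103 0.2255] d [10.85 -0.08  0.51] dr [ 0.002 -0.01  -0.001]
```

The stand has not moved. Descending on the mop.

```bash
python3 -m creep '{"delta_pos":[[0,-0.1,0.4],[3.5,-0.1,0.4],[7.5,-0.1,0.4],[10.3,-0.1,0.4],[10.9,-0.1,0.4],[10.9,-0.1,0.4],[10.9,-0.1,0.4]],"dr":[[0,-0.01,0],[0,-0.01,0],[0,-0.01,0],[0,-0.01,0],[0,-0.01,0],[0,-0.01,0],[0,-0.01,0]]}'; python3 go.py .598 .209 .117 81
```

```text
clock: 20.75
position: [0.6001, 0.2083, 0.1203]
ee_rot: [0.707, 0.057, 0.703, -0.055]
contact_force: [0.4, -0.2, -0.2]
width: 0.0852
pos [0.6001 0.2083 0.1203] d [ 0.33  0.04 -0.22] dr [-0.001  0.006 -0.004]
```

```bash
python3 -m creep '{"delta_pos":[[0.2,0,-0.1],[0.2,0,-0.1],[0.2,0,-0.1],[0.2,0,-0.1],[0.2,0,-0.1],[0.2,0,-0.1],[0.2,0,-0.1],[0.2,0,-0.1]],"dr":[[0,0,0],[0,0,0],[0,0,0],[0,0,0],[0,0,0],[0,0,0],[0,0,0],[0,0,0]]}' -1 40; python3 -m creep '{"delta_pos":[[-1,0,0],[-2.5,0,0],[-5,0,0],[-8,0,0],[-11,0,0],[-14,0,0],[-14,0,0],[-14,0,0]],"dr":[[0,0,0],[0,0,0],[0,0,0],[0,0,0],[0,0,0],[0,0,0],[0,0,0],[0,0,0]]}'
python3 go.py .4559 -.062 .26 2.5
```

```text
clock: 21.55
position: [0.5979, 0.2087, 0.1169]
ee_rot: [0.706, 0.056, 0.704, -0.055]
contact_force: [1.1, -0.4, 2.9]
width: 0.0104
clock: 22.35
position: [0.5973, 0.2084, 0.2574]
ee_rot: [0.707, 0.056, 0.703, -0.054]
contact_force: [0.1, 0.1, -0.7]
width: 0.0109
pos [0.5973 0.2084 0.2574] d [ -0.39 -28.92  -9.74] dr [ 1.37   0.002 -0.006]
```

```bash
python3 -m creep '{"delta_pos":[[0,-28.9,-9.7],[0,-28.9,-9.7],[0,-28.9,-9.7],[0,-28.9,-9.7],[0,-28.9,-9.7],[0,-28.9,-9.7],[0,-28.9,-9.7],[0,-28.9,-9.7],[0,-28.9,-9.7],[0,-28.9,-9.7]],"dr":[[1.37,0,0],[1.37,0,0],[1.37,0,0],[1.37,0,0],[1.37,0,0],[1.37,0,0],[1.37,0,0],[1.37,0,0],[1.37,0,0],[1.37,0,0]]}'
python3 go.py .4559 -.062 .124 2.5
```

```text
clock: 23.35
position: [0.4551, -0.0619, 0.2541]
ee_rot: [0.51, 0.49, 0.511, -0.488]
contact_force: [0.5, 0.4, 0.2]
width: 0.0111
pos [ 0.4551 -0.0619  0.2541] d [13.01  0.08  0.05] dr [-0.001 -0.003 -0.   ]
```

```bash
python3 -m creep '{"delta_pos":[[0,0,0],[0,0,0],[3,0,0],[6,0,0],[9,0,0],[11,0,0],[12.5,0,0],[13.2,0,0],[13.4,0,0],[13.4,0,0]],"dr":[[0,0.1,0],[0,0.17,0],[0,0.17,0],[0,0.17,0],[0,0.17,0],[0,0.17,0],[0,0.17,0],[0,0.17,0],[0,0.17,0],[0,0.17,0]]}'
python3 go.py .4559 -.062 .119 2.5
```

```text
clock: 24.35
position: [0.4568, -0.0616, 0.1216]
ee_rot: [0.466, 0.53, 0.552, -0.444]
contact_force: [-0.2, -0.1, 0.3]
width: 0.0107
pos [ 0.4568 -0.0616  0.1216] d [ 0.25 -0.09  0.08] dr [ 0.002 -0.172 -0.003]
```

```bash
python3 -m creep '{"delta_pos":[[0,0,0],[0,0,0],[0,0,0],[0,0,0],[-2,0,0],[-5,0,0],[-9,0,0],[-13,0,0],[-15,0,0],[-15,0,0]],"dr":[[0,0,0],[0,0,0],[0,0,0],[0,0,0],[0,0,0],[0,0,0],[0,0,0],[0,0,0],[0,0,0],[0,0,0]]}' 0
python3 go.py .554 .2163 .225 81
python3 - <<'E'
from h import *
im=cam('side'); cv2.imwrite('pics/s6.png',cv2.resize(im['pixels'][150:350,200:350],None,fx=3,fy=3))
E
```

```text
clock: 25.35
position: [0.4591, -0.0885, 0.2726]
ee_rot: [0.469, 0.531, 0.55, -0.443]
contact_force: [-0.1, 1.0, -0.3]
width: 0.0426
pos [ 0.4591 -0.0885  0.2726] d [  9.83  10.76 -28.8 ] dr [-1.366 -0.134 -0.124]
```

View pics/s6.png

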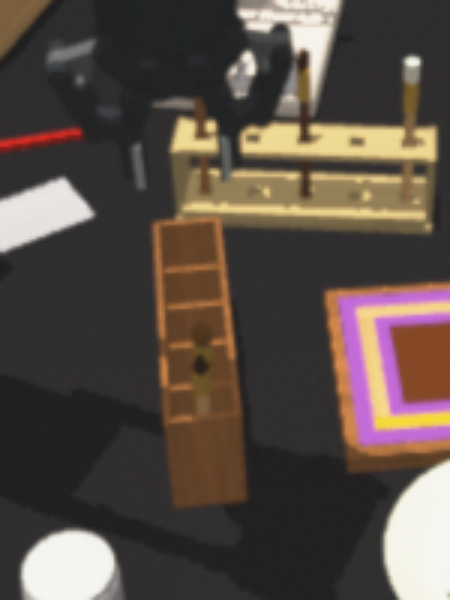

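Mop and liner both stand in their bays at (203,340) and (200,385). Next, the round brush in the middle hole.

```bash
python3 -m creep '{"delta_pos":[[9.8,10.8,-28.8],[9.8,10.8,-28.8],[9.8,10.8,-28.8],[9.8,10.8,-28.8],[9.8,10.8,-28.8],[9.8,10.8,-28.8],[9.8,10.8,-28.8],[9.8,10.8,-28.8],[9.8,10.8,-28.8],[9.8,10.8,-28.8]],"dr":[[-1.366,-0.134,-0.124],[-1.366,-0.134,-0.124],[-1.366,-0.134,-0.124],[-1.366,-0.134,-0.124],[-1.366,-0.134,-0.124],[-1.366,-0.134,-0.124],[-1.366,-0.134,-0.124],[-1.366,-0.134,-0.124],[-1.366,-0.134,-0.124],[-1.366,-0.134,-0.124]]}' 1
python3 - <<'E'
from h import *
im=cam('scene')
for n,b,J in [('scene',(312,418,245,310),im),]:
    Q=cloud(J)[b[2]-30:b[3],b[0]:b[1]].reshape(-1,3); q=Q[(Q[:,2]>.071)&(Q[:,2]<.08)&(Q[:,1]>.16)][:,:2].astype(np.float32); print(cv2.minAreaRect(q))
E
python3 go.py .554 .2163 .114 81
```

```text
clock: 26.4
position: [0.5506, 0.2184, 0.2202]
ee_rot: [0.701, 0.055, 0.709, -0.054]
contact_force: [-0.5, -0.1, -0.2]
width: 0.0857
((0.5529371500015259, 0.21773086488246918), (0.05307893455028534, 0.22759567201137543), 80.91950225830078)
pos [0.5508 0.2181 0.2207] d [10.66 -0.14  0.45] dr [ 0.002 -0.011 -0.001]
```

```bash
python3 -m creep '{"delta_pos":[[0,-0.1,0.3],[3.5,-0.1,0.3],[7.5,-0.1,0.3],[10.3,-0.1,0.3],[10.8,-0.1,0.3],[10.8,-0.1,0.3],[10.8,-0.1,0.3]],"dr":[[0,-0.01,0],[0,-0.01,0],[0,-0.01,0],[0,-0.01,0],[0,-0.01,0],[0,-0.01,0],[0,-0.01,0]]}'; python3 go.py .554 .2163 .114 81
```

```text
clock: 27.15
position: [0.5556, 0.2166, 0.116]
ee_rot: [0.707, 0.057, 0.703, -0.055]
contact_force: [0.6, -0.5, 0.1]
width: 0.0851
pos [0.5556 0.2166 0.116 ] d [ 0.2  -0.05 -0.16] dr [-0.001  0.005 -0.003]
```

```bash
python3 -m creep '{"delta_pos":[[0,0,-0.1],[0,0,-0.1],[0,0,-0.1],[0,0,-0.1],[0,0,-0.1],[0,0,-0.1],[0,0,-0.1],[0,0,-0.1]],"dr":[[0,0,0],[0,0,0],[0,0,0],[0,0,0],[0,0,0],[0,0,0],[0,0,0],[0,0,0]]}' -1 40; python3 -m creep '{"delta_pos":[[-1,0,0],[-2.5,0,0],[-5,0,0],[-8,0,0],[-11,0,0],[-14,0,0],[-14,0,0],[-14,0,0]],"dr":[[0,0,0],[0,0,0],[0,0,0],[0,0,0],[0,0,0],[0,0,0],[0,0,0],[0,0,0]]}'
python3 go.py .454 -.0205 .255 2.5
```

```text
clock: 27.95
position: [0.5534, 0.2165, 0.1147]
ee_rot: [0.706, 0.056, 0.704, -0.055]
contact_force: [-0.4, -1.3, 3.1]
width: 0.0108
clock: 28.75
position: [0.5529, 0.2168, 0.2551]
ee_rot: [0.706, 0.056, 0.703, -0.054]
contact_force: [-0.5, -0.1, -0.5]
width: 0.0106
pos [0.5529 0.2168 0.2551] d [ -0.09 -24.98  -6.08] dr [ 1.371e+00  1.000e-03 -5.000e-03]
```

```bash
python3 -m creep '{"delta_pos":[[0,-25,-6.1],[0,-25,-6.1],[0,-25,-6.1],[0,-25,-6.1],[0,-25,-6.1],[0,-25,-6.1],[0,-25,-6.1],[0,-25,-6.1],[0,-25,-6.1],[0,-25,-6.1]],"dr":[[1.37,0,0],[1.37,0,0],[1.37,0,0],[1.37,0,0],[1.37,0,0],[1.37,0,0],[1.37,0,0],[1.37,0,0],[1.37,0,0],[1.37,0,0]]}'
python3 go.py .454 -.0205 .116 2.5
```

```text
clock: 29.75
position: [0.4526, -0.0208, 0.2522]
ee_rot: [0.51, 0.49, 0.511, -0.489]
contact_force: [-0.0, -0.3, -0.5]
width: 0.0106
pos [ 0.4526 -0.0208  0.2522] d [1.362e+01 1.400e-01 1.000e-02] dr [-0.    -0.002  0.   ]
```

```bash
python3 -m creep '{"delta_pos":[[0,0,0],[0,0,0],[3,0,0],[6,0,0],[9,0,0],[11,0,0],[12.5,0,0],[13.4,0,0],[13.6,0,0],[13.6,0,0]],"dr":[[0,0.1,0],[0,0.17,0],[0,0.17,0],[0,0.17,0],[0,0.17,0],[0,0.17,0],[0,0.17,0],[0,0.17,0],[0,0.17,0],[0,0.17,0]]}'
python3 go.py .454 -.0205 .116 2.5
```

```text
clock: 30.75
position: [0.454, -0.0206, 0.1176]
ee_rot: [0.466, 0.529, 0.552, -0.444]
contact_force: [0.7, -0.1, -1.0]
width: 0.0111
pos [ 0.454  -0.0206  0.1176] d [0.16 0.   0.01] dr [ 0.002 -0.172 -0.003]
```

```bash
python3 -m creep '{"delta_pos":[[0,0,0],[0,0,0],[0,0,0],[0,0,0],[-2,0,0],[-5,0,0],[-9,0,0],[-13,0,0],[-15,0,0],[-15,0,0]],"dr":[[0,0,0],[0,0,0],[0,0,0],[0,0,0],[0,0,0],[0,0,0],[0,0,0],[0,0,0],[0,0,0],[0,0,0]]}' 0
python3 go.py .4655 .23 .225 81
```

```text
clock: 31.75
position: [0.4566, -0.0473, 0.2688]
ee_rot: [0.469, 0.531, 0.55, -0.443]
contact_force: [0.1, -0.4, -0.3]
width: 0.0426
pos [ 0.4566 -0.0473  0.2688] d [  8.97   2.06 -26.54] dr [-1.366 -0.134 -0.124]
```

```bash
python3 -m creep '{"delta_pos":[[9,2.1,-26.5],[9,2.1,-26.5],[9,2.1,-26.5],[9,2.1,-26.5],[9,2.1,-26.5],[9,2.1,-26.5],[9,2.1,-26.5],[9,2.1,-26.5],[9,2.1,-26.5],[9,2.1,-26.5]],"dr":[[-1.366,-0.134,-0.124],[-1.366,-0.134,-0.124],[-1.366,-0.134,-0.124],[-1.366,-0.134,-0.124],[-1.366,-0.134,-0.124],[-1.366,-0.134,-0.124],[-1.366,-0.134,-0.124],[-1.366,-0.134,-0.124],[-1.366,-0.134,-0.124],[-1.366,-0.134,-0.124]]}' 1
python3 - <<'E'
from h import *
im=cam('scene')
Q=cloud(im)[215:310,312:418].reshape(-1,3); q=Q[(Q[:,2]>.071)&(Q[:,2]<.08)&(Q[:,1]>.16)][:,:2].astype(np.float32); print(cv2.minAreaRect(q))
im=cam('side'); cv2.imwrite('pics/s7.png',cv2.resize(im['pixels'][140:340,200:350],None,fx=3,fy=3))
E
python3 go.py .4655 .23 .112 81
```

```text
clock: 32.75
position: [0.4623, 0.2312, 0.2207]
ee_rot: [0.701, 0.055, 0.709, -0.054]
contact_force: [-0.4, 0.7, 0.2]
width: 0.0853
((0.5525973439216614, 0.21857687830924988), (0.052022892981767654, 0.22761012613773346), 81.04596710205078)
pos [0.4628 0.2308 0.2212] d [10.91 -0.05  0.38] dr [-0.001 -0.01  -0.001]
```

View pics/s7.png

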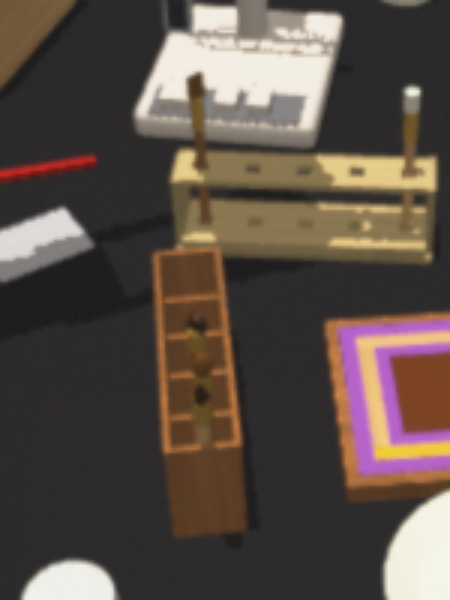

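Three brushes are in the caddy (heads at 197,322; 203,360; 203,393) and the stand is intact. Now the flat brush.

```bash
python3 -m creep '{"delta_pos":[[0,-0.1,0.2],[3.5,-0.1,0.2],[7.5,-0.1,0.2],[10.3,-0.1,0.2],[11,-0.1,0.2],[11,-0.1,0.2],[11,-0.1,0.2]],"dr":[[0,-0.01,0],[0,-0.01,0],[0,-0.01,0],[0,-0.01,0],[0,-0.01,0],[0,-0.01,0],[0,-0.01,0]]}'; python3 go.py .4655 .23 .112 81
```

```text
clock: 33.55
position: [0.4659, 0.23, 0.1134]
ee_rot: [0.707, 0.056, 0.703, -0.055]
contact_force: [-0.6, 0.8, 0.3]
width: 0.0856
pos [0.4659 0.23   0.1134] d [ 0.14 -0.01 -0.04] dr [ 0.     0.005 -0.003]
```

```bash
python3 -m creep '{"delta_pos":[[0,0,0],[0,0,0],[0,0,0],[0,0,0],[0,0,0],[0,0,0],[0,0,0],[0,0,0]],"dr":[[0,0,0],[0,0,0],[0,0,0],[0,0,0],[0,0,0],[0,0,0],[0,0,0],[0,0,0]]}' -1 40; python3 -m creep '{"delta_pos":[[-1,0,0],[-2.5,0,0],[-5,0,0],[-8,0,0],[-11,0,0],[-14,0,0],[-14,0,0],[-14,0,0]],"dr":[[0,0,0],[0,0,0],[0,0,0],[0,0,0],[0,0,0],[0,0,0],[0,0,0],[0,0,0]]}'
python3 go.py .4522 .0215 .255 2.5
```

```text
clock: 34.35
position: [0.4647, 0.2297, 0.1124]
ee_rot: [0.706, 0.056, 0.704, -0.055]
contact_force: [-0.3, -1.1, 3.6]
width: 0.0107
clock: 35.15
position: [0.4643, 0.2298, 0.2527]
ee_rot: [0.706, 0.056, 0.704, -0.054]
contact_force: [-0.6, 0.5, -1.2]
width: 0.0108
pos [0.4643 0.2298 0.2527] d [ -0.27 -20.77   2.05] dr [ 1.371e+00  1.000e-03 -4.000e-03]
```

```bash
python3 -m creep '{"delta_pos":[[0,-20.8,2],[0,-20.8,2],[0,-20.8,2],[0,-20.8,2],[0,-20.8,2],[0,-20.8,2],[0,-20.8,2],[0,-20.8,2],[0,-20.8,2],[0,-20.8,2]],"dr":[[1.37,0,0],[1.37,0,0],[1.37,0,0],[1.37,0,0],[1.37,0,0],[1.37,0,0],[1.37,0,0],[1.37,0,0],[1.37,0,0],[1.37,0,0]]}'
python3 go.py .4522 .0215 .114 2.5
```

```text
clock: 36.15
position: [0.4506, 0.0212, 0.2503]
ee_rot: [0.51, 0.489, 0.512, -0.489]
contact_force: [0.0, -0.3, -0.3]
width: 0.011
pos [0.4506 0.0212 0.2503] d [13.63  0.17  0.  ] dr [-0.    -0.002  0.001]
```

```bash
python3 -m creep '{"delta_pos":[[0,0,0],[0,0,0],[3,0,0],[6,0,0],[9,0,0],[11,0,0],[12.5,0,0],[13.4,0,0],[13.6,0,0],[13.6,0,0]],"dr":[[0,0.1,0],[0,0.17,0],[0,0.17,0],[0,0.17,0],[0,0.17,0],[0,0.17,0],[0,0.17,0],[0,0.17,0],[0,0.17,0],[0,0.17,0]]}'
python3 go.py .4522 .0215 .114 2.5
```

```text
clock: 37.15
position: [0.4519, 0.0213, 0.1157]
ee_rot: [0.466, 0.529, 0.553, -0.444]
contact_force: [-1.0, -0.7, -1.2]
width: 0.0105
pos [0.4519 0.0213 0.1157] d [0.18 0.03 0.01] dr [ 0.002 -0.171 -0.002]
```

```bash
python3 -m creep '{"delta_pos":[[0,0,0],[0,0,0],[0,0,0],[0,0,0],[-2,0,0],[-5,0,0],[-9,0,0],[-13,0,0],[-15,0,0],[-15,0,0]],"dr":[[0,0,0],[0,0,0],[0,0,0],[0,0,0],[0,0,0],[0,0,0],[0,0,0],[0,0,0],[0,0,0],[0,0,0]]}' 0
python3 go.py .6425 .202 .22 81
```

```text
clock: 38.15
position: [0.4547, -0.0052, 0.2669]
ee_rot: [0.469, 0.531, 0.55, -0.443]
contact_force: [-0.6, -1.0, -0.2]
width: 0.0429
pos [ 0.4547 -0.0052  0.2669] d [  8.14  19.63 -18.77] dr [-1.365 -0.135 -0.123]
```

```bash
python3 -m creep '{"delta_pos":[[8.1,19.6,-18.8],[8.1,19.6,-18.8],[8.1,19.6,-18.8],[8.1,19.6,-18.8],[8.1,19.6,-18.8],[8.1,19.6,-18.8],[8.1,19.6,-18.8],[8.1,19.6,-18.8],[8.1,19.6,-18.8],[8.1,19.6,-18.8]],"dr":[[-1.366,-0.134,-0.124],[-1.366,-0.134,-0.124],[-1.366,-0.134,-0.124],[-1.366,-0.134,-0.124],[-1.366,-0.134,-0.124],[-1.366,-0.134,-0.124],[-1.366,-0.134,-0.124],[-1.366,-0.134,-0.124],[-1.366,-0.134,-0.124],[-1.366,-0.134,-0.124]]}' 1
python3 - <<'E'
from h import *
im=cam('scene')
Q=cloud(im)[215:310,312:418].reshape(-1,3); q=Q[(Q[:,2]>.071)&(Q[:,2]<.08)&(Q[:,1]>.16)][:,:2].astype(np.float32); print(cv2.minAreaRect(q))
E
python3 go.py .6425 .202 .108 81
```

```text
clock: 39.15
position: [0.6387, 0.204, 0.2144]
ee_rot: [0.701, 0.055, 0.709, -0.054]
contact_force: [-0.9, -0.2, -0.0]
width: 0.0855
((0.552093505859375, 0.21776461601257324), (0.04987844079732895, 0.22959689795970917), 81.07128143310547)
pos [0.6388 0.2038 0.2148] d [10.67 -0.12  0.51] dr [ 0.002 -0.011 -0.   ]
```

```bash
python3 -m creep '{"delta_pos":[[0,-0.1,0.3],[3.5,-0.1,0.3],[7.5,-0.1,0.3],[10.2,-0.1,0.3],[10.7,-0.1,0.3],[10.7,-0.1,0.3],[10.7,-0.1,0.3]],"dr":[[0,-0.01,0],[0,-0.01,0],[0,-0.01,0],[0,-0.01,0],[0,-0.01,0],[0,-0.01,0],[0,-0.01,0]]}'; python3 go.py .6425 .202 .108 81
```

```text
clock: 39.9
position: [0.6432, 0.2021, 0.1111]
ee_rot: [0.707, 0.056, 0.703, -0.055]
contact_force: [-0.0, -0.6, -0.3]
width: 0.0855
pos [0.6432 0.2021 0.1111] d [ 0.31 -0.02 -0.06] dr [ 0.     0.005 -0.002]
```

```bash
python3 -m creep '{"delta_pos":[[0.1,0,-0.1],[0.1,0,-0.1],[0.1,0,-0.1],[0.1,0,-0.1],[0.1,0,-0.1],[0.1,0,-0.1],[0.1,0,-0.1],[0.1,0,-0.1]],"dr":[[0,0,0],[0,0,0],[0,0,0],[0,0,0],[0,0,0],[0,0,0],[0,0,0],[0,0,0]]}' -1 40; python3 -m creep '{"delta_pos":[[-1,0,0],[-2.5,0,0],[-5,0,0],[-8,0,0],[-11,0,0],[-14,0,0],[-14,0,0],[-14,0,0]],"dr":[[0,0,0],[0,0,0],[0,0,0],[0,0,0],[0,0,0],[0,0,0],[0,0,0],[0,0,0]]}'
python3 go.py .4503 .0635 .25 2.5
```

```text
clock: 40.7
position: [0.6409, 0.2022, 0.1086]
ee_rot: [0.706, 0.055, 0.704, -0.055]
contact_force: [-0.2, -0.5, 3.0]
width: 0.0108
clock: 41.5
position: [0.6407, 0.2022, 0.2492]
ee_rot: [0.706, 0.056, 0.704, -0.054]
contact_force: [0.5, -0.4, -0.6]
width: 0.0107
pos [0.6407 0.2022 0.2492] d [ -0.16 -16.66 -16.65] dr [ 1.371e+00  1.000e-03 -4.000e-03]
```

```bash
python3 -m creep '{"delta_pos":[[0,-16.7,-16.7],[0,-16.7,-16.7],[0,-16.7,-16.7],[0,-16.7,-16.7],[0,-16.7,-16.7],[0,-16.7,-16.7],[0,-16.7,-16.7],[0,-16.7,-16.7],[0,-16.7,-16.7],[0,-16.7,-16.7]],"dr":[[1.37,0,0],[1.37,0,0],[1.37,0,0],[1.37,0,0],[1.37,0,0],[1.37,0,0],[1.37,0,0],[1.37,0,0],[1.37,0,0],[1.37,0,0]]}'
python3 go.py .4503 .0635 .110 2.5
```

```text
clock: 42.5
position: [0.4485, 0.0631, 0.2464]
ee_rot: [0.51, 0.489, 0.512, -0.489]
contact_force: [-0.8, -0.4, -0.1]
width: 0.0105
pos [0.4485 0.0631 0.2464] d [13.64  0.2  -0.02] dr [ 0.    -0.001  0.001]
```

```bash
python3 -m creep '{"delta_pos":[[0,0,0],[0,0,0],[3,0,0],[6,0,0],[9,0,0],[11,0,0],[12.5,0,0],[13.4,0,0],[13.6,0,0],[13.6,0,0]],"dr":[[0,0.1,0],[0,0.17,0],[0,0.17,0],[0,0.17,0],[0,0.17,0],[0,0.17,0],[0,0.17,0],[0,0.17,0],[0,0.17,0],[0,0.17,0]]}'
python3 go.py .4503 .0635 .110 2.5
```

```text
clock: 43.5
position: [0.4498, 0.0632, 0.1117]
ee_rot: [0.466, 0.529, 0.553, -0.445]
contact_force: [-0.2, 0.4, -0.4]
width: 0.0106
pos [0.4498 0.0632 0.1117] d [0.18 0.05 0.01] dr [ 0.002 -0.171 -0.001]
```

```bash
python3 -m creep '{"delta_pos":[[0,0,0],[0,0,0],[0,0,0],[0,0,0],[-2,0,0],[-5,0,0],[-9,0,0],[-13,0,0],[-17,0,0],[-20,0,0]],"dr":[[0,0,0],[0,0,0],[0,0,0],[0,0,0],[0,0,0],[0,0,0],[0,0,0],[0,0,0],[0,0,0],[0,0,0]]}' 0
python3 -m creep '{"delta_pos":[[0,5,0],[0,5,-5],[0,5,-10],[0,5,-15],[0,5,-20],[0,5,-25],[0,5,-25],[0,5,-25]],"dr":[[0,0,0],[0,0,0],[0,0,0],[0,0,0],[0,0,0],[0,0,0],[0,0,0],[0,0,0]]}'
python3 plate.py; python3 - <<'E'
from h import *
im=cam('side'); cv2.imwrite('pics/end.png',im['pixels'])
hsv=cv2.cvtColor(im['pixels'],cv2.COLOR_BGR2HSV)
m=((hsv[...,1]<60)&(hsv[...,2]>120)).astype(np.uint8); m[:285]=0;m[420:]=0;m[:,:290]=0;m[:,430:]=0
ct=max(cv2.findContours(m,0,2)[0],key=cv2.contourArea).reshape(-1,2); W=np.array([ray(im,*p,.014)[:2] for p in ct]); print('plate side',cv2.minEnclosingCircle(W.astype(np.float32)),W.min(0),W.max(0))
E
```

```text
clock: 44.5
position: [0.4514, 0.0288, 0.3118]
ee_rot: [0.467, 0.53, 0.551, -0.444]
contact_force: [0.6, -0.2, 0.1]
width: 0.0428
clock: 45.3
position: [0.4892, 0.2786, 0.3515]
ee_rot: [0.467, 0.528, 0.553, -0.444]
contact_force: [0.0, 0.0, -0.2]
width: 0.0426
plate ((0.6461437344551086, -0.230909064412117), 0.09445980191230774) [ 0.55390658 -0.32452034] [ 0.73847666 -0.13655201]
plate side ((0.6483619809150696, -0.22746998071670532), 0.09105917066335678) [ 0.55785131 -0.3174592 ] [ 0.73868246 -0.13762233]
```

View pics/end.png

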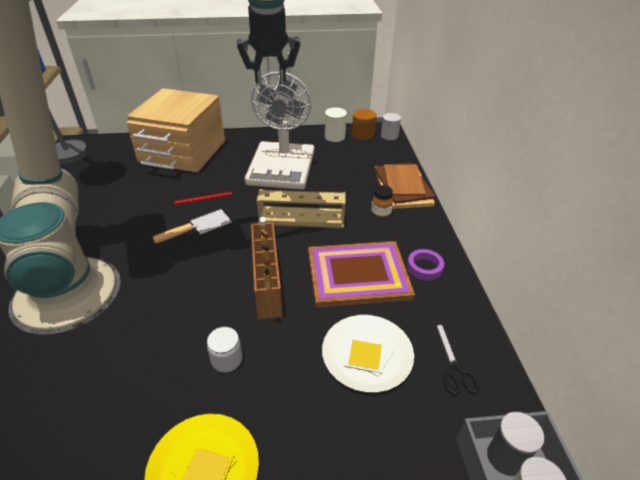

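All five brushes are in the caddy, and the stand, jar and tin are standing. The plate (368,352) has been knocked back about 4 cm, to (0.648,-0.228), so I'll push it home again.

```bash
python3 go.py .597 -.347 .2 -23.3
```

```text
pos [0.4897 0.2767 0.3511] d [ 4.3   7.93 64.44] dr [ 0.45  -0.167  0.037]
```

```bash
python3 -m creep '{"delta_pos":[[4.3,7.9,64.4],[4.3,7.9,64.4],[4.3,7.9,64.4],[4.3,7.9,64.4],[4.3,7.9,64.4],[4.3,7.9,64.4],[4.3,7.9,64.4],[4.3,7.9,64.4],[4.3,7.9,64.4],[4.3,7.9,64.4]],"dr":[[0.45,-0.167,0.037],[0.45,-0.167,0.037],[0.45,-0.167,0.037],[0.45,-0.167,0.037],[0.45,-0.167,0.037],[0.45,-0.167,0.037],[0.45,-0.167,0.037],[0.45,-0.167,0.037],[0.45,-0.167,0.037],[0.45,-0.167,0.037]]}' 1; python3 go.py .597 -.347 .15 -23.3
```

```text
clock: 46.4
position: [0.5711, -0.2054, 0.2344]
ee_rot: [0.388, 0.592, 0.388, -0.591]
contact_force: [1.5, 0.9, 0.2]
width: 0.0853
pos [ 0.5711 -0.2054  0.2344] d [ 8.42  8.01 11.97] dr [-0.003 -0.001  0.   ]
```

```bash
python3 -m creep '{"delta_pos":[[0,8,12],[0,8,12],[0,8,12],[0,8,12],[0,8,12],[8.4,8,12],[8.4,8,12],[8.4,8,12],[8.4,8,12]],"dr":[[0,0,0],[0,0,0],[0,0,0],[0,0,0],[0,0,0],[0,0,0],[0,0,0],[0,0,0],[0,0,0]]}'; python3 go.py .597 -.347 -.004 -23.3
```

```text
clock: 47.3
position: [0.5982, -0.3426, 0.1513]
ee_rot: [0.389, 0.591, 0.389, -0.59]
contact_force: [0.3, 0.2, 0.9]
width: 0.0853
pos [ 0.5982 -0.3426  0.1513] d [15.53  0.07  0.47] dr [ 0.001 -0.002  0.001]
```

```bash
python3 -m creep '{"delta_pos":[[0,0,0.4],[5,0,0.4],[10,0,0.4],[14,0,0.4],[15.3,0,0.4],[15.3,0,0.4],[15.3,0,0.4],[15.3,0,0.4]],"dr":[[0,0,0],[0,0,0],[0,0,0],[0,0,0],[0,0,0],[0,0,0],[0,0,0],[0,0,0]]}'; python3 go.py .597 -.347 -.005 -23.3; python3 -c "
from h import *
p=tool()[0][:2]; c=np.array([.648,-.228]); print((p-c)@[.395,.9185],(p-c)@[.9185,-.395])"
```

```text
clock: 48.1
position: [0.5991, -0.3483, 0.0011]
ee_rot: [0.391, 0.592, 0.387, -0.589]
contact_force: [-1.2, -0.8, 1.0]
width: 0.0853
pos [ 0.5991 -0.3483  0.0011] d [ 0.6  -0.25 -0.04] dr [ 0.001  0.    -0.006]
-0.12980363389947686 0.0026049536242058573
```

```bash
python3 -m creep '{"delta_pos":[[0.4,-0.2,-1.5],[0.5,-0.2,-2.8],[0.5,-0.2,-3.4],[0.5,-0.2,-4],[0.5,-0.2,-4.6],[0.5,-0.2,-5.2],[0.5,-0.2,-5.8],[0.5,-0.2,-6.4],[0.5,-0.2,-7],[0.5,-0.2,-7.4]],"dr":[[0,0,0],[0,0,0],[0,0,0],[0,0,0],[0,0,0],[0,0,0],[0,0,0],[0,0,0],[0,0,0],[0,0,0]]}'; python3 go.py .6305 -.272 -.005 -23.3
```

```text
clock: 49.1
position: [0.6246, -0.2776, -0.0072]
ee_rot: [0.389, 0.591, 0.389, -0.59]
contact_force: [-0.5, -1.8, 0.9]
width: 0.0854
pos [ 0.6246 -0.2776 -0.0072] d [-0.22  0.32 -0.75] dr [ 0.001 -0.001  0.   ]
```

```bash
python3 -m creep '{"delta_pos":[[0,0,-0.2],[0,0,-0.4],[0,0,-0.5],[0,0,-0.6],[0,0,-0.7],[0,0,-0.7],[0,0,-0.7]],"dr":[[0,0,0],[0,0,0],[0,0,0],[0,0,0],[0,0,0],[0,0,0],[0,0,0]]}'; python3 -m creep '{"delta_pos":[[0,0,1],[0,0,3],[0,0,6],[-5,0,7],[-10,0,7],[-15,0,7],[-20,0,7],[-25,0,10],[-25,0,12]],"dr":[[0,0,0],[0,0,0],[0,0,0],[0,0,0],[0,0,0],[0,0,0],[0,0,0],[0,0,0],[0,0,0]]}'; python3 -m creep '{"delta_pos":[[0,-5,2],[0,-10,4],[0,-15,6],[0,-20,8],[0,-20,8],[0,-20,8],[0,-20,8]],"dr":[[0,0,0],[0,0,0],[0,0,0],[0,0,0],[0,0,0],[0,0,0],[0,0,0]]}'
python3 plate.py; python3 - <<'E'
from h import *
im=cam('side'); cv2.imwrite('pics/end2.png',im['pixels']); s=manip.get_state(); print(s['position'],s['contact_force'],s['clock'])
hsv=cv2.cvtColor(im['pixels'],cv2.COLOR_BGR2HSV)
m=((hsv[...,1]<60)&(hsv[...,2]>120)).astype(np.uint8); m[:275]=0;m[420:]=0;m[:,:290]=0;m[:,440:]=0
ct=max(cv2.findContours(m,0,2)[0],key=cv2.contourArea).reshape(-1,2); W=np.array([ray(im,*p,.014)[:2] for p in ct]); print('plate side',cv2.minEnclosingCircle(W.astype(np.float32)),W.min(0),W.max(0))
# caddy, brushes, stand, keys
J=cam('scene'); P=cloud(J).reshape(-1,3)
f=P[(abs(P[:,0]-.445)<.012)&(abs(P[:,1]-.404)<.014)&(P[:,2]>.02)&(P[:,2]<.06)]; print('off key z',np.median(f[:,2]),len(f))
for n,I in (('scene',J),('side',im)):
    P=cloud(I).reshape(-1,3); k=(abs(P[:,0]-.454)<.05)&(abs(P[:,1]+.009)<.15)
    for a,b in ((.084,.096),): q=P[k&(P[:,2]>a)&(P[:,2]<b)][:,:2].astype(np.float32); print(n,'caddy',cv2.minAreaRect(q))
    print('tops y:',[(round(y,3),round(P[k&(P[:,2]<.2)&(abs(P[:,1]-y)<.01)][:,2].max(),3)) for y in np.arange(-.15,.1,.02)])
E
```

```text
clock: 49.8
position: [0.6271, -0.2715, -0.0072]
ee_rot: [0.389, 0.591, 0.389, -0.59]
contact_force: [-1.2, -2.1, 1.4]
width: 0.0852
clock: 50.7
position: [0.5811, -0.385, 0.2502]
ee_rot: [0.393, 0.592, 0.385, -0.589]
contact_force: [0.6, -0.2, 0.5]
width: 0.0852
clock: 51.4
position: [0.3649, -0.3775, 0.2429]
ee_rot: [0.389, 0.592, 0.388, -0.59]
contact_force: [1.2, 0.6, -0.4]
width: 0.0849
plate ((0.6613389849662781, -0.19154930114746094), 0.09456923604011536) [ 0.56886465 -0.28504543] [ 0.75312362 -0.09995565]
[ 0.3656748  -0.37723488  0.24252669] [ 1.4831273  -0.23101249  0.24337821] 51.5
plate side ((0.6630375385284424, -0.18792583048343658), 0.09143996983766556) [ 0.5720695  -0.27880863] [ 0.75358852 -0.09739389]
off key z 0.043963049915501665 45
scene caddy ((0.4547114074230194, -0.00652998685836792), (0.056372322142124176, 0.2184969037771225), 1.9075638055801392)
tops y: [(np.float64(-0.15), np.float64(0.004)), (np.float64(-0.13), np.float64(0.168)), (np.float64(-0.11), np.float64(0.163)), (np.float64(-0.09), np.float64(0.159)), (np.float64(-0.07), np.float64(0.138)), (np.flo
[... 250 characters left out ...]
p.float64(0.099)), (np.float64(0.09), np.float64(0.092))]
side caddy ((0.4540872871875763, -0.010757066309452057), (0.0519891120493412, 0.21888002753257751), 2.234088659286499)
tops y: [(np.float64(-0.15), np.float64(0.003)), (np.float64(-0.13), np.float64(0.167)), (np.float64(-0.11), np.float64(0.157)), (np.float64(-0.09), np.float64(0.159)), (np.float64(-0.07), np.float64(0.092)), (np.float64(-0.05), np.float64(0.154)), (np.float64(-0.03), np.float64(0.154)), (np.float64(-0.01), np.float64(0.156)), (np.float64(0.01), np.float64(0.113)), (np.float64(0.03), np.float64(0.152)), (np.float64(0.05), np.float64(0.136)), (np.float64(0.07), np.float64(0.092)), (np.float64(0.09), np.float64(0.091))]
```

View pics/end2.png

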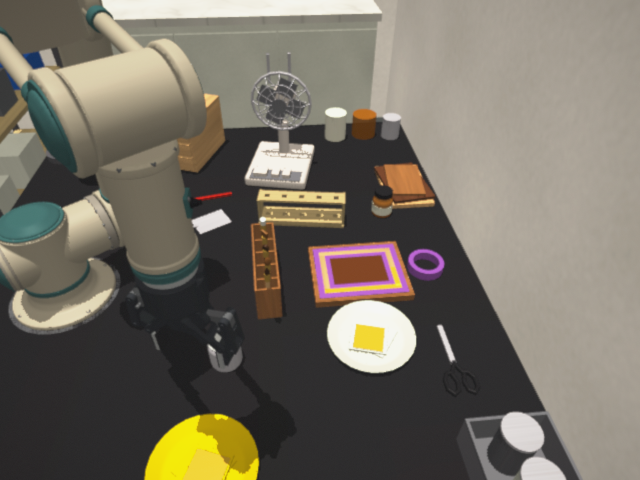

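The plate touches the panel at about (370,303), its centre at (0.663,-0.189). The key is up at 44 mm, the brushes are in the caddy and the arm is clear, so I'm handing in.

```bash
python3 -c "
from rig import manip
print(manip.sign_off())"
```

```text
the job is handed in; nothing more can be done
None
```

The job was finished and handed in at about 51.5 s on the robot's clock, against the 210 s limit; `sign_off` reports no verdict.

- **Fan:** I pressed the off key right down, reaching z 0.034 m with 17 N on the tool. It measured back up at 44 mm at the end. I did not touch the speed keys.
- **Plate:** I slid it to the panel with both open fingers behind the rim. It was knocked back about 4 cm while I was handling the brushes, so I pushed it home a second time. The last look puts its centre at about (0.662, -0.190), roughly 90–94 mm from the panel's edge and 6 mm from the edge's middle. The side and scene cameras differ by about 4 mm, and both are within the limits.
- **Brushes:** All five came straight up out of the stand with no measurable shift of it. Each was set handle down in its own caddy bay. In the last pictures the heads stand about 152–168 mm high.
- **Rest of the scene:** In the last side picture the stand and caddy were upright, the jar was standing, and the tin, partly behind the gripper, looked upright. The arm was clear of everything.

No check failed at the end.

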